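Move the pinch cap from the macro lens to the bare zoom lens

ROBOT

A 6-joint arm with a two-finger parallel gripper is mounted at the origin on the work surface. World frame = base frame: x ahead of the robot, y to its left, z up, the work surface at z = 0. Lengths are in m, angles in rad, forces in N, time in s.
With the tool pointing down it reaches from about 0.35 to 0.775 m from the base axis. Payload 5.5 kg.
Tool frame: the origin (TCP) lies midway between the tips of the shut fingers; the grasp point (between the pads) lies 19 mm behind it; z points along the fingers, y is the direction in which the jaws open and shut (so a half turn about z gives the same grasp; the last joint's range is limited). The gripper opens to 85 mm and grips with 20 to 120 N. Pads are 22 mm wide; open, the fingers measure 114 mm over their backs; the gripper's body (76 mm by 85 mm) begins 54 mm behind the grasp point. The pads swing forward as they close: fully open they stand 13 mm farther back than shut.
Start: joints at [1.164, 0.313, 0.046, 1.304, 0, 1.431], TCP at [0.152, 0.555, 0.231] pointing down, gripper open.
Joint ranges: [-2.76, 2.76], [-0.86, 1.69], [-1.03, 1.26], [-2.2, 2.34], [-1.47, 1.5], [-3.14, 3.14]. Speed limits (rad/s): [2.57, 2.57, 3.14, 3.14, 3.14, 3.14].

INTERFACE

Orientations are given as a unit quaternion [w, x, y, z].
In Python, from workcell import env gives the robot as it stands.
- The arm moves only by the shell command python3 -m pendant 'ROWS' [FORCE]. ROWS is JSON, a list of rows, each a list of 3 entries, a list of its own where there are three numbers: the shift along the tool's x, y, z each as a share of 20 mm, from -1 to 1, then the turn about the tool's z as a share of 6 degrees, from -1 to 1, then the closure, from -1 (fully open) to 1 (shut). In form: [[[tx, ty, tz], turn, claw], ...]. A call has 1 to 12 rows; each row shifts and turns the commanded pose from where the row before left it, along the tool's axes as they then stand; what a row does not reach is not made up. A row lasts 1/8 s, in which the tool goes at most 62.5 mm and 10.7 degrees, less where a joint would pass 70% of its speed; a pose out of reach is approached as far as the arm can. A call with a number of a shift or a turn outside -1 to 1 is refused whole. A call with a gripper value outside its range is refused whole. The fingers move at their own pace and stop on an object; FORCE is the grip in N (left out, the last holds). Time passes only in rows, so rows that do not move let the fingers close. It gives the time, the measured TCP pose, the force and the opening at its end, in the units of the state.
- env.get_state(): the state, without advancing time (a new reading comes with each control period).
- env.read_camera(name): name is "scene" or "side" or "wrist"; returns a dict with "color" (480x640x3 uint8, blue, green, red), "mtx" (3x3 intrinsics, pixels), "view" (4x4, takes a point from world to camera coordinates). Camera axes: x right, y down, z forward; pixel columns grow to the right and rows downward; lengths in m; the calibration is good to about 2 mm. A picture is of the moment at which its call begins. There is no depth.
- env.hand_in(): hands the job in, once; it reports no verdict.
Trained networks look in the newest picture that a camera, given by its name, has taken for a name from the list of things; names that differ only in an ending like _2 or _b are one class to them, and where a whole thing is asked for, a point or a joint stands for the part that bears it (a point fixed in the world has none). Each returns a list of dicts, best first, with "p" (0 to 1); they miss things now and then, are a little off and sometimes report something else, mostly with a low value. They report only what shows in the picture. A call takes as long as a camera call. They do not tell look-alikes from the thing itself.
- env.boxes_of(camera, thing): "location" ([column, row] in pixels, amid what is visible of it).
- env.cut_out(camera, thing): "region" (480x640 bool, what is visible of it) and "location" ([column, row] in pixels, amid what is visible of it).
The state is a dict: "clock": time; "joint_pos": joint angles; "qvel": joint speeds; "tau": joint torques, N m; "tcp_pos": TCP position; "orientation": TCP orientation; "wrist_force": force on the tool from outside, world axes, zero at the start; "ft_torque": the same for the moment, N m; "finger_gap": finger opening in m.
Only numpy, scipy, OpenCV 4.12 (cv2) and the standard library are available. Lean on these libraries where they do the work, as an engineer would, in place of code of your own. Each camera call takes 0.05 s, during which the arm holds its last target.

TASK

The macro lens goes on the camera next, and the dust from the old books is settling on the zoom lens, which stands in the tray with its front glass bare. Pinch the two spring buttons of the cap on the macro lens to free it, lift it off, and fit the same cap on the zoom lens: let it drop flat into the front ring while still pinched, then let go so that both catches spring out under the ring. Leave the small things in and beside the tray where they are.

Things in the scene. Friction and masses are not known exactly. Their poses are not given: they have to be found in the camera images.
- tray: Dark grey hard-shell lens tray, 200 x 430 mm, 50 mm high, fixed. Origin at the centre of its underside on the table; x across (the small-things trough is on its -x side), y along the row of three lenses, z up. Light grey foam with three round pockets in a row 27 mm to +x of the centre line, 128 mm apart along y; any lens may stand in any pocket.
- macro: The macro lens: the shorter of the two 82 mm lenses, dark grey with one ribbed rubber band, 90 mm tall, standing firmly (fixed) in a foam pocket, front up. It wears the pinch cap at the start. Origin at the centre of its foot, z up.
- macro_ring (a point): Centre of the macro lens's front ring, in the plane of the ring's upper face (104 mm above the table), z up. The ring is the same as the zoom lens's.
- zoom: The zoom lens: the tallest of the three, dark grey with two ribbed rubber bands, 116 mm tall, standing firmly (fixed) in a foam pocket with its front glass up and bare. Origin at the centre of its foot, z up.
- zoom_ring (a point): Centre of the zoom lens's front ring, in the plane of the ring's upper face (130 mm above the table), z up. Ring: 82 mm outside, round opening 66 mm; its lip is 2.2 mm thick, below it the ring is undercut to 77 mm, and the glass lies 8 mm below the upper face.
- prime: A third, short lens (76 mm tall) with a narrower front and its own smooth slip-on cover without buttons; fixed in a foam pocket, leave it alone. Origin at the centre of its foot.
- cap_grip (a point): Middle of the pinch cap's two grey ribbed buttons: on the cap's axis, half-way up them (9 mm above the flange's underside). x runs from one button to the other (the pinch direction, either way round), z up out of the cap. The buttons stand 11 mm proud of the flange's top, each 24 mm wide (along y), 5 mm thick; 34 mm over their outer faces, 23 mm when pinched fully home.
- cap: The pinch cap, about 75 g: black disc whose flange, 79 mm across and 3.2 mm thick, lies on the ring; a 6.5 mm deep spigot below it, 63 mm across with a tapered edge, enters the ring at any turn. Origin on its axis in the plane of the flange's underside: at the centre of the ring's upper face when seated. Axes as cap_grip. Under the spring buttons two catches hook under the ring's lip.
- button_a (a joint): Travel (m) of the button on the cap's +x side: 0 sprung out, 0.0055 pinched home against a stop. Spring about 1 N at rest, 5 N at the stop. It carries a square-cut catch, which reaches 35.8 mm from the axis when sprung out: the cap neither comes out of a ring nor goes in unless both buttons are pinched nearly home.
- button_b (a joint): Travel of the button on the cap's -x side, as button_a.
- lens_pen: Loose lens-cleaning pen, 117 mm long, lying in the middle of the tray's trough; leave it alone.
- battery: Loose camera battery, 36 x 50 x 18 mm, in the tray's trough at its +y end; leave it alone.
- card_case: Loose memory-card case, 40 x 60 x 11 mm, in the tray's trough at its -y end; leave it alone.
- blower: Loose rubber dust blower standing on the table beside the tray, 62 mm across, 105 mm tall with its nozzle up; leave it alone. Origin at the centre of its foot.
- loupe: Loose stand loupe on the table on the other side of the tray, 50 mm across, 40 mm tall; leave it alone. Origin at the centre of its foot.
There are look-alikes about, which are no part of the job. What is shaped like the cap but purple or turquoise is not meant.

How it is judged:
By the outcome, as a careful person would: the job done as asked, in the order asked, and still so for the second after the job is handed in, with the robot touching nothing.
It also fails if it takes over 38 s, if anything falls off the work surface, if the arm or the gripper's body presses on something with over 40 N, if the wrist force passes 120 N, or if a joint passes its speed limit or range.

## Working session

There is one attempt and no reset: what is moved stays moved. The work goes in short steps, Python scripts to look and compute and a shell command to move; the robot and the scene stay as the last step left them, time stands still between calls to the robot, and variables do not carry over. Pictures are saved under pics/ and viewed, and the job is handed in when it is done.

```bash
ls; mkdir -p pics; python3 - <<'E'
from workcell import env
import cv2
for c in ["scene","side","wrist"]:
    r=env.read_camera(c); cv2.imwrite(f"pics/{c}0.png",r["color"])
    for t in ["macro","zoom","prime","cap","cap_grip","button_a","blower","loupe","tray"]:
        print(c,t,[(round(d["p"],2),[round(float(x)) for x in d["location"]]) for d in env.boxes_of(c,t)][:4])
s=env.get_state();print(s)
E
```

```text
pics
scene macro [(0.88, [332, 283])]
scene zoom [(0.64, [375, 307])]
scene prime [(0.82, [288, 236]), (0.5, [373, 306]), (0.28, [349, 275])]
scene cap [(0.97, [331, 262]), (0.91, [269, 322]), (0.88, [432, 253])]
scene cap_grip [(0.87, [430, 251]), (0.73, [330, 261]), (0.58, [268, 324])]
scene button_a [(0.55, [271, 324])]
scene blower [(0.82, [432, 356])]
scene loupe []
scene tray [(0.75, [348, 277])]
side macro [(0.64, [307, 271])]
side zoom [(0.64, [322, 225]), (0.6, [286, 302])]
side prime [(0.95, [323, 224])]
side cap [(0.71, [384, 340]), (0.69, [249, 251])]
side cap_grip [(0.73, [304, 251]), (0.66, [249, 254]), (0.6, [386, 342])]
side button_a [(0.54, [386, 345]), (0.4, [303, 245]), (0.39, [308, 253])]
side blower [(0.79, [276, 380])]
side loupe [(0.65, [355, 197])]
side tray [(0.9, [320, 294]), (0.47, [284, 303])]
wrist macro []
wrist zoom []
wrist prime []
wrist cap [(0.84, [95, 364])]
wrist cap_grip [(0.55, [95, 366])]
wrist button_a []
wrist blower []
wrist loupe []
wrist tray [(0.72, [119, 461])]
{'clock': 1.5, 'joint_pos': array([1.16442338e+00, 3.13206530e-01, 4.61083756e-02, 1.30361294e+00,
       1.34600768e-05, 1.43120279e+00]), 'qvel': array([ 2.15891292e-04, -4.44967180e-05,  2.43122147e-04,  5.02679796e-04,
        3.81128251e-04, -1.30169824e-03]), 'tau': array([-2.53624341e-03, -4.80462062e+01,  2.98804843e+01,  4.70642772e-04,
       -3.25883157e-04, -1.00007989e-05]), 'tcp_pos': array([0.15160267, 0.55469573, 0.23132289]), 'orientation': array([5.00885335e-06, 1.32994494e-01, 9.91116776e-01, 4.28530658e-05]), 'wrist_force': array([-1.38633549,  0.12463193, -0.17846197]), 'ft_torque': array([-0.01465028,  0.04576643, -0.05557964]), 'finger_gap': 0.08520918711050177}
```

View pics/scene0.png

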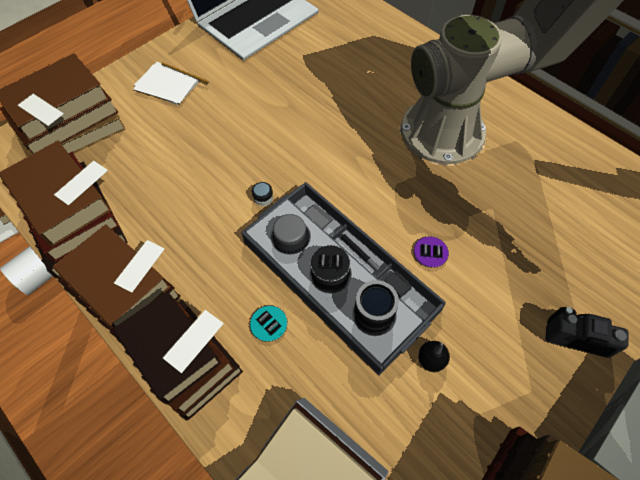

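View pics/side0.png

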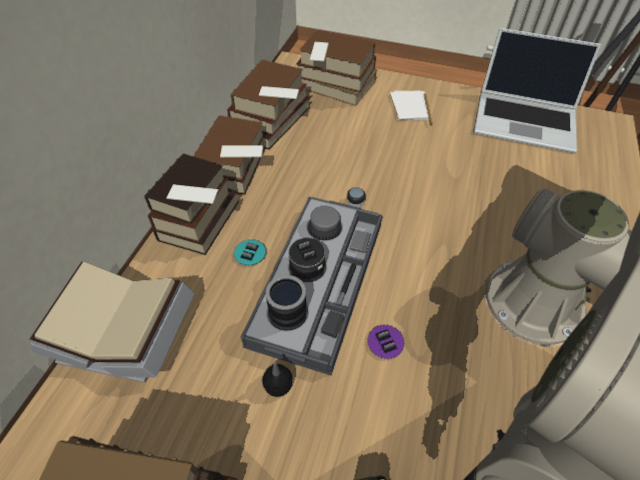

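View pics/wrist0.png

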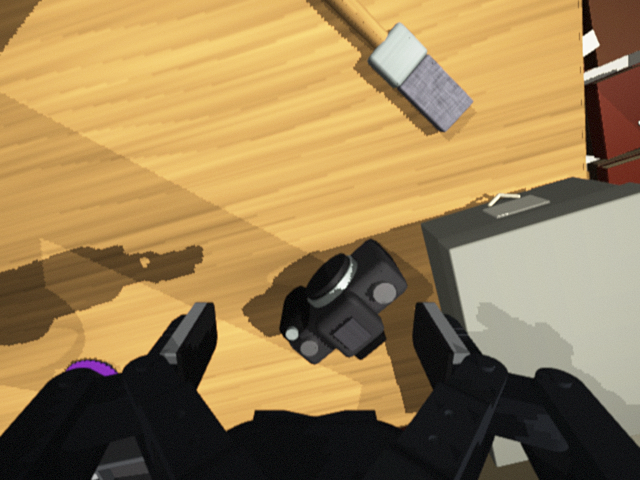

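```bash
cat > h.py <<'E'
import numpy as np, cv2, pickle
def ray(r,px):
    K=r["mtx"];V=r["view"];R=V[:3,:3];t=V[:3,3]
    c=-R.T@t; d=R.T@np.linalg.solve(K,np.array([px[0],px[1],1.]));return c,d
def onz(r,px,z):
    c,d=ray(r,px);return c+d*(z-c[2])/d[2]
def proj(r,P):
    q=r["mtx"]@(r["view"][:3,:3]@np.asarray(P,float)+r["view"][:3,3]);return q[:2]/q[2]
E
python3 - <<'E'
from workcell import env
from h import *
D={}
for c in ["scene","side"]:
    r=env.read_camera(c); 
    for t in ["cap","zoom"]:
        r[t]=env.cut_out(c,t)
        for d in r[t]:
            print(c,t,round(d["p"],2),np.round(d["location"]),d["region"].sum())
    D[c]=r
    pickle.dump(D,open("d.pkl","wb"))
    x,y=(350,280) if c=="scene" else (295,275)
    cv2.imwrite(f"pics/{c}crop.png",cv2.resize(r["color"][y-65:y+65,x-80:x+80],None,fx=5,fy=5,interpolation=cv2.INTER_CUBIC)) if 0 else cv2.imwrite(f"pics/{c}crop.png",cv2.resize(r["color"][y-60:y+60,x-80:x+80],(800,600),interpolation=cv2.INTER_CUBIC))
for n,a,b,z in [("cap",(331,262),(304,251),.115),("zoom",(376,298),(286,294),.13)]:
    print(n,onz(D["scene"],a,z),onz(D["side"],b,z))
E
```

```text
scene cap 0.84 [331. 262.] 1111
scene cap 0.84 [430. 252.] 778
scene cap 0.58 [267. 321.] 1008
scene zoom 0.65 [375. 307.] 1891
scene zoom 0.47 [359. 250.] 255
scene zoom 0.35 [328. 264.] 1109
side cap 0.86 [309. 250.] 821
side cap 0.82 [248. 249.] 662
side cap 0.57 [383. 341.] 972
side zoom 0.64 [287. 302.] 1883
side zoom 0.18 [307. 271.] 563
cap [0.52534433 0.10815042 0.115     ] [0.52842722 0.11132699 0.115     ]
zoom [0.52377712 0.22797246 0.13      ] [0.52287252 0.2365361  0.13      ]
```

View pics/scenecrop.png

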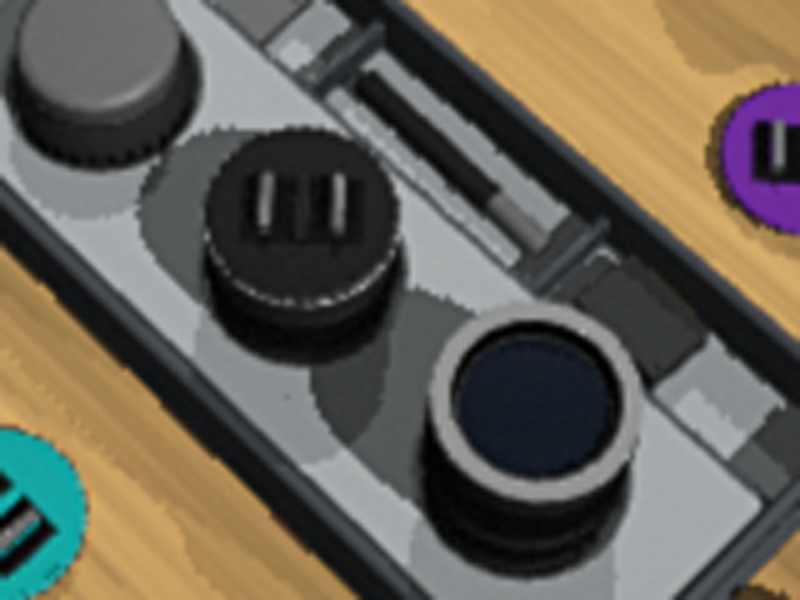

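View pics/sidecrop.png

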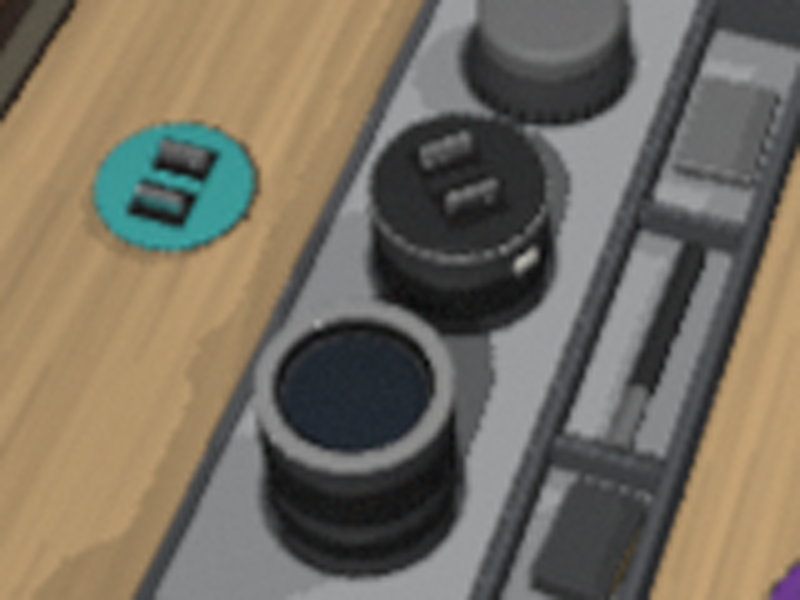

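```bash
python3 - <<'E'
from h import *
D=pickle.load(open("d.pkl","rb"))
S,T=D["scene"],D["side"]
print("ring",onz(S,(377.2,300),.13),onz(T,(286.2,292.2),.13))
# cap flange top z .1072 centre
print("capdisc",onz(S,(350-80+302/5,220+217/5),.1072),onz(T,(215+460/5,215+190/5),.1072))
for r,a,b,o in [(S,(265,202),(338,202),(270,220)),(T,(446,150),(472,197),(215,215))]:
    p=[onz(r,(o[0]+q[0]/5,o[1]+q[1]/5),.117) for q in (a,b)]
    d=p[1]-p[0]; print(p,np.mean(p,0),np.linalg.norm(d),np.degrees(np.arctan2(d[1],d[0])))
E
```

```text
ring [0.52516795 0.23233663 0.13      ] [0.52399494 0.23240326 0.13      ]
capdisc [0.52571575 0.10683434 0.1072    ] [0.52238606 0.1089725  0.1072    ]
[array([0.53494877, 0.09491249, 0.117     ]), array([0.51406486, 0.11569402, 0.117     ])] [0.52450681 0.10530325 0.117     ] 0.029461999655426018 135.14078160193358
[array([0.5329917 , 0.09674879, 0.117     ]), array([0.51354575, 0.11793555, 0.117     ])] [0.52326872 0.10734217 0.117     ] 0.028758021879587804 132.54681306143362
```

Black cap on the middle lens: scene (330,263), side (307,253). Purple: scene (432,252). Turquoise: scene (268,323), both lying on the table. The black one is worn by the lens shorter than the bare-glass one and has ribbed buttons, so it is the one meant; the enlarged crops confirm this. Zoom ring: scene (377,300), side (286,292). Moving above the cap.

```bash
python3 -m pendant '[[[-1,-0.7,0],0,-1],[[-1,-0.7,0],0,-1],[[-1,-0.7,0],0,-1],[[-1,-0.7,0],0,-1],[[-1,-0.7,0],0,-1],[[-1,-0.7,0],0,-1],[[-1,-0.7,0],0,-1],[[-1,-0.7,0],0,-1],[[-1,-0.7,0],0,-1],[[-1,-0.7,0],0,-1],[[-1,-0.7,0],0,-1],[[-1,-0.7,0],0,-1]]' && python3 -m pendant '[[[-1,-0.7,0],0,-1],[[-1,-0.7,0],0,-1],[[-1,-0.7,0],0,-1],[[-1,-0.7,0],0,-1],[[-1,-0.7,0],0,-1],[[-1,-0.7,0],0,-1],[[-1,-0.7,0],0,-1],[[-1,-0.7,0],0,-1],[[-1,-0.7,0],0,-1],[[-1,-0.7,0],0,-1],[[-1,-0.7,0],0,-1],[[-0.9,-0.5,0],0,-1]]' && python3 -m pendant '[[[0,0,0],-1,-1],[[0,0,0],-1,-1],[[0,0,0],-1,-1],[[0,0,0],-1,-1],[[0,0,0],-1,-1],[[0,0,0],-1,-1],[[0,0,0],-1,-1],[[0,0,0],-1,-1],[[0,0,0],-1,-1],[[0,0,0],-1,-1],[[0,0,0],0,-1]]'
python3 - <<'E'
from workcell import env
from h import *
r=env.read_camera("wrist"); pickle.dump(r,open("w1.pkl","wb")); cv2.imwrite("pics/w1.png",r["color"])
s=env.get_state();print(s["clock"],s["tcp_pos"],s["orientation"],s["joint_pos"])
print(proj(r,[.524,.107,.117]),proj(r,s["tcp_pos"]))
E
```

```text
clock: 3.3
tcp_pos: [0.3393, 0.3287, 0.2314]
orientation: [0.0, 0.133, 0.991, 0.0]
wrist_force: [0.2, 0.5, 0.8]
finger_gap: 0.085
clock: 4.8
tcp_pos: [0.5258, 0.1076, 0.2313]
orientation: [0.0, 0.133, 0.991, 0.0]
wrist_force: [0.5, -0.5, -0.9]
finger_gap: 0.0854
clock: 6.18
tcp_pos: [0.5253, 0.1084, 0.2313]
orientation: [0.0, -0.38, 0.925, 0.0]
wrist_force: [-0.1, -0.2, 0.7]
finger_gap: 0.0852
6.225 [0.52533359 0.10843192 0.23128899] [ 5.07588848e-05 -3.79522026e-01  9.25182699e-01  5.82234155e-05] [ 5.37673406e-02  2.38070271e-01 -5.50350070e-02  1.27763353e+00
  1.43378984e-04 -7.24791888e-01]
[313.69875439 232.44167261] [313.41176819 307.15680529]
```

View pics/w1.png

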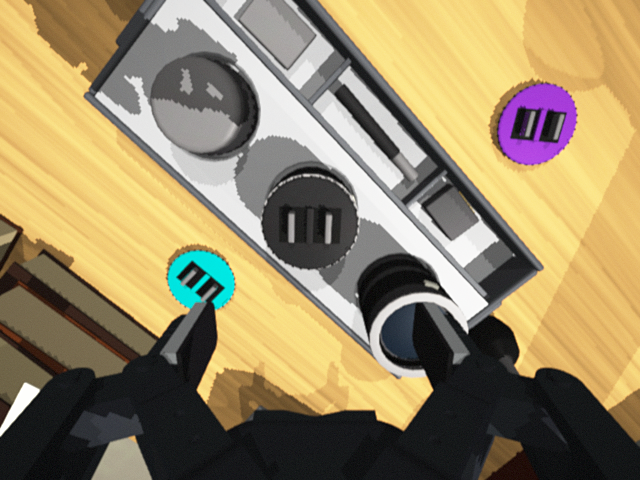

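```bash
python3 - <<'E'
from workcell import env
from h import *
r=pickle.load(open("w1.pkl","rb"))
cs=env.cut_out("wrist","cap"); cg=env.cut_out("wrist","cap_grip")
for d in cs: print("cap",d["p"],d["location"],d["region"].sum(),onz(r,d["location"],.106))
for d in cg: print("grip",d["p"],d["location"],d["region"].sum(),onz(r,d["location"],.113))
cv2.imwrite("pics/w1c.png",cv2.resize(r["color"][165:285,235:395],(800,600),interpolation=cv2.INTER_CUBIC))
cv2.imwrite("pics/w1z.png",cv2.resize(r["color"][265:385,345:505],(800,600),interpolation=cv2.INTER_CUBIC))
g=cv2.cvtColor(r["color"],cv2.COLOR_BGR2GRAY)
m=((g>150)*255).astype(np.uint8)
from scipy.ndimage import gaussian_filter1d
print("mtx",r["mtx"]); print("camz axis",r["view"][2,:3], "cam pos",-r["view"][:3,:3].T@r["view"][:3,3])
for d in cs[:3]:
    c,_=cv2.findContours(d["region"].astype(np.uint8),0,1); c=max(c,key=len); print(cv2.fitEllipse(c))
E
```

```text
cap 0.95 [533.3, 121.4] 4938 [0.35082789 0.16460473 0.106     ]
cap 0.71 [203.0, 279.1] 3124 [0.6226546  0.07127778 0.106     ]
cap 0.68 [308.5, 221.2] 7135 [0.52257346 0.09964432 0.106     ]
grip 0.95 [534.9, 124.3] 4966 [0.35424208 0.16417547 0.113     ]
grip 0.83 [202.0, 277.8] 3109 [0.61827937 0.0694626  0.113     ]
grip 0.75 [310.9, 222.0] 7171 [0.52029628 0.10022587 0.113     ]
grip 0.53 [318.4, 154.2] 57271 [0.47927453 0.06770496 0.113     ]
mtx [[340.58968232   0.         314.46634761]
 [  0.         340.58968232 238.91359968]
 [  0.           0.           1.        ]]
camz axis [ 0.2180153   0.21604765 -0.95173144] cam pos [0.46875984 0.05310009 0.37285368]
((536.3495483398438, 123.35986328125), (71.27041625976562, 86.20664978027344), 40.714630126953125)
((200.35867309570312, 278.37933349609375), (57.274078369140625, 68.82697296142578), 102.89403533935547)
((309.4146728515625, 222.00843811035156), (92.96867370605469, 95.91804504394531), 88.07618713378906)
```

View pics/w1c.png

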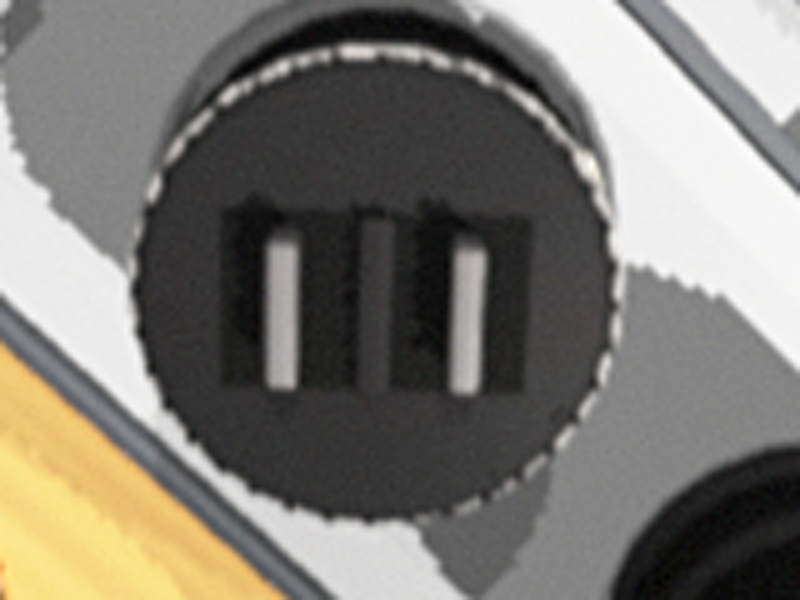

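View pics/w1z.png

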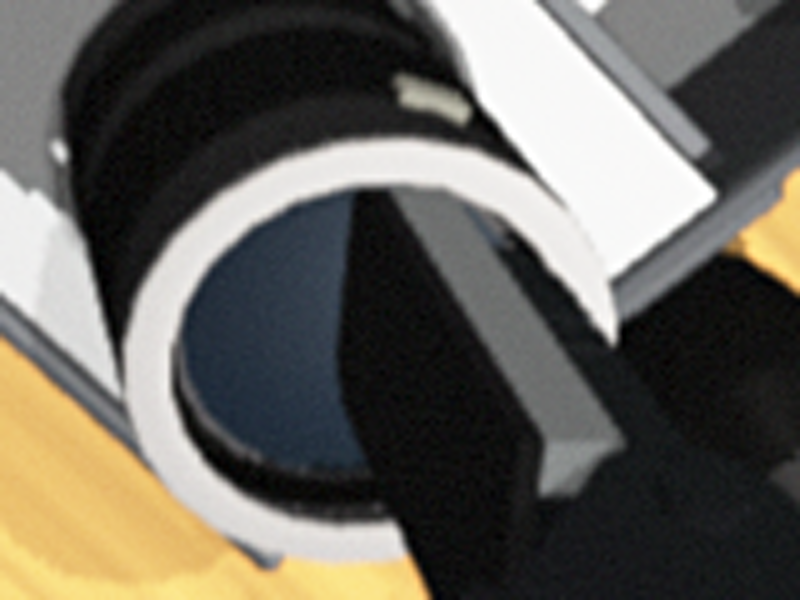

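```bash
python3 - <<'E'
from h import *
D=pickle.load(open("d.pkl","rb")); W=pickle.load(open("w1.pkl","rb"))
S,T=D["scene"],D["side"]
pts={"purple":(S,(432,252),T,(386,342),(536.5,123)),"turq":(S,(268.5,323.5),T,(249.5,252),(201,278.5)),
"cap":(S,(330.4,263.4),T,(307,253),(309.8,221.6)),"zoom":(S,(377.2,300),T,(286.2,292.2),(345+372/5,265+348/5))}
def tri(rs):
    A=np.zeros((3,3));b=np.zeros(3);L=[]
    for r,p in rs:
        c,d=ray(r,p);d/=np.linalg.norm(d);P=np.eye(3)-np.outer(d,d);A+=P;b+=P@c;L.append((c,P))
    x=np.linalg.solve(A,b);return np.round(x,4),[round(1000*np.linalg.norm(P@(x-c)),1) for c,P in L]
for n,(S_,a,T_,b,w) in pts.items():
    z={"purple":.009,"turq":.009,"cap":.1072,"zoom":.13}[n]
    print(n,[np.round(onz(r,p,z)[:2],4) for r,p in((S,a),(T,b),(W,w))],tri([(S,a),(T,b)]),tri([(S,a),(T,b),(W,w)]))
E
```

```text
purple [array([0.3068, 0.2162]), array([0.307 , 0.2147]), array([0.3066, 0.2087])] (array([0.3073, 0.216 , 0.0105]), [np.float64(0.5), np.float64(0.5)]) (array([0.3051, 0.2128, 0.004 ]), [np.float64(2.6), np.float64(2.0), np.float64(2.1)])
turq [array([0.6843, 0.0807]), array([0.685 , 0.0806]), array([0.6796, 0.0757])] (array([0.6845, 0.0811, 0.01  ]), [np.float64(0.1), np.float64(0.1)]) (array([0.6846, 0.0774, 0.0032]), [np.float64(1.8), np.float64(2.6), np.float64(1.8)])
cap [array([0.5257, 0.1068]), array([0.5224, 0.109 ]), array([0.5218, 0.1004])] (array([0.5238, 0.105 , 0.1017]), [np.float64(0.1), np.float64(0.1)]) (array([0.5236, 0.103 , 0.0987]), [np.float64(1.3), np.float64(1.0), np.float64(1.0)])
zoom [array([0.5252, 0.2323]), array([0.524 , 0.2324]), array([0.5225, 0.228 ])] (array([0.5245, 0.2318, 0.1285]), [np.float64(0.3), np.float64(0.3)]) (array([0.524 , 0.231 , 0.1265]), [np.float64(0.6), np.float64(1.0), np.float64(0.8)])
```

```bash
python3 - <<'E'
from h import *
W=pickle.load(open("w1.pkl","rb"))
t=np.array([.52533,.10843,.23129]); a=np.array([-.3795,.9252,0]); R=2*np.outer(a,a)-np.eye(3)
print(R)
for y in(-.0426,.0426):
  for x in(-.011,.011):
    for z in(-.013,-.035): print(y,x,z,np.round(proj(W,t+R@[x,y,z])))
x,y=(130,270)
cv2.imwrite("pics/w1f.png",cv2.resize(W["color"][280:400,150:310],(800,600),interpolation=cv2.INTER_CUBIC))
E
```

```text
[[-0.7119595  -0.7022268  -0.        ]
 [-0.7022268   0.71199008  0.        ]
 [-0.          0.         -1.        ]]
-0.0426 -0.011 -0.013 [217. 344.]
-0.0426 -0.011 -0.035 [201. 379.]
-0.0426 0.011 -0.013 [212. 299.]
-0.0426 0.011 -0.035 [195. 328.]
0.0426 -0.011 -0.013 [410. 344.]
0.0426 -0.011 -0.035 [426. 379.]
0.0426 0.011 -0.013 [415. 299.]
0.0426 0.011 -0.035 [432. 329.]
```

View pics/w1f.png

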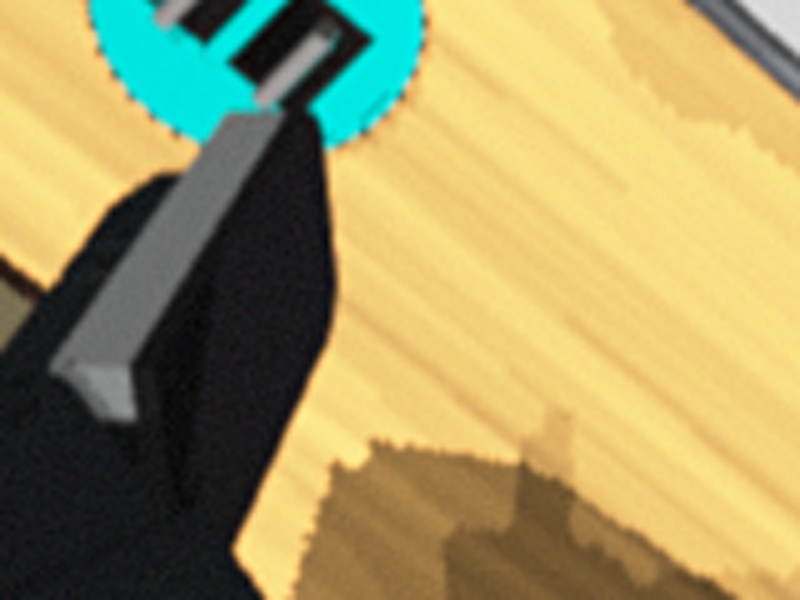

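```bash
python3 -m pendant '[[[0.06,-0.02,1],0,-1],[[0.06,-0.02,1],0,-1],[[0.06,-0.02,1],0,-1],[[0.06,-0.02,1],0,-1],[[0,0,0],0,-1]]' 40
python3 - <<'E'
from workcell import env
from h import *
r=env.read_camera("wrist"); s=env.get_state(); r["s"]=s;pickle.dump(r,open("w2.pkl","wb")); cv2.imwrite("pics/w2.png",r["color"])
S=env.read_camera("scene");T=env.read_camera("side")
cv2.imwrite("pics/s2.png",cv2.resize(S["color"][190:340,250:450],(800,600),interpolation=cv2.INTER_CUBIC))
cv2.imwrite("pics/t2.png",cv2.resize(T["color"][180:330,200:400],(800,600),interpolation=cv2.INTER_CUBIC))
print(s["clock"],s["tcp_pos"],s["orientation"])
for p in [(.5238,.105),(.5225,.102),(.5240,.107)]: print(p,proj(r,[*p,.1072]))
E
```

```text
clock: 6.95
tcp_pos: [0.5216, 0.1038, 0.1499]
orientation: [-0.002, -0.38, 0.925, 0.001]
wrist_force: [-0.3, -0.0, -0.0]
finger_gap: 0.0855
7.0 [0.52245982 0.10388652 0.15105054] [-5.89986124e-04 -3.80041228e-01  9.24969316e-01  2.83541942e-04]
(0.5238, 0.105) [312.25626404 274.892551  ]
(0.5225, 0.102) [310.16609574 270.12682894]
(0.524, 0.107) [314.4334231  277.30725351]
```

View pics/w2.png

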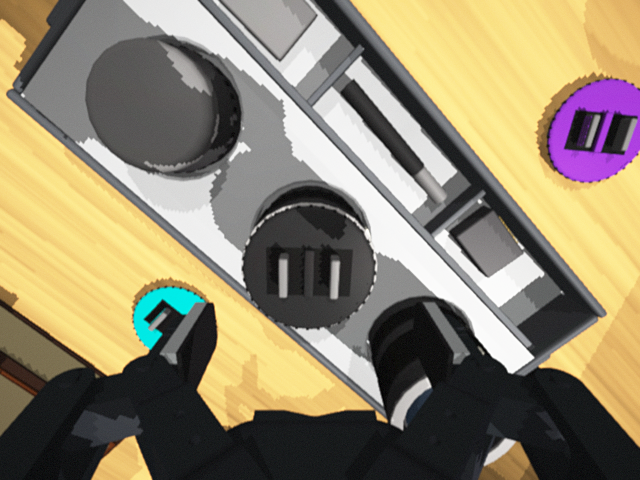

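View pics/s2.png

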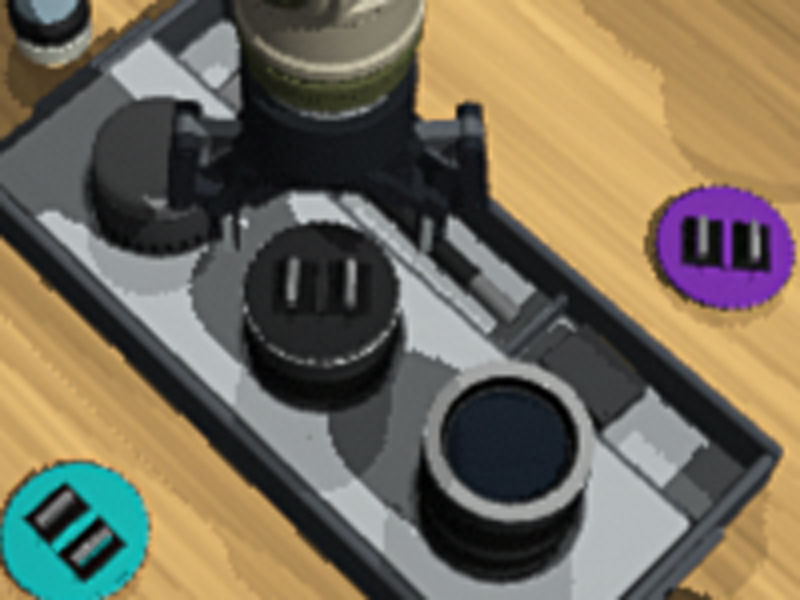

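View pics/t2.png

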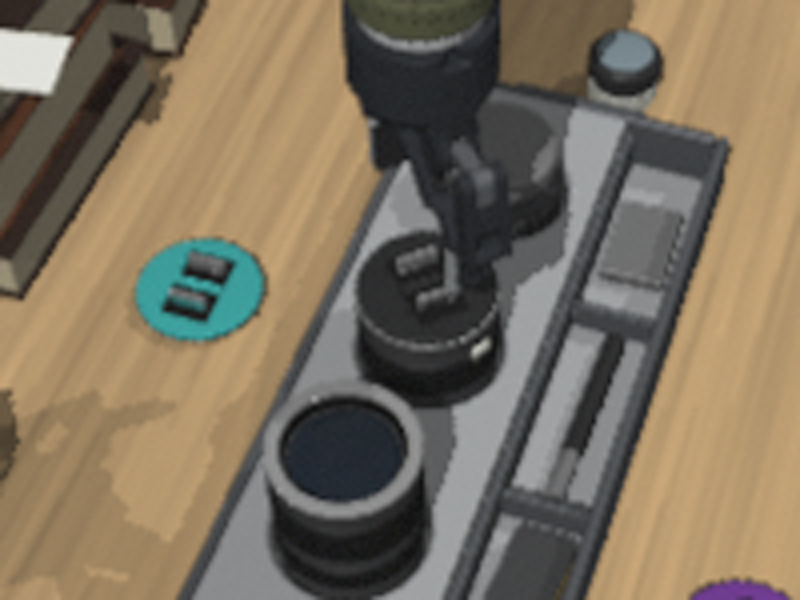

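```bash
python3 - <<'E'
from workcell import env
from h import *
W=env.read_camera("wrist");S=env.read_camera("scene");T=env.read_camera("side");s=env.get_state()
pickle.dump((W,S,T,s),open("a3.pkl","wb"))
from scipy.spatial.transform import Rotation as Ro
q=s["orientation"];R=Ro.from_quat([q[1],q[2],q[3],q[0]]).as_matrix();t=s["tcp_pos"]
print(t,q,s["clock"],s["finger_gap"])
def crop(r,x,y,w,name,pts):
    k=800/w;h=int(w*.75);im=cv2.resize(r["color"][y:y+h,x:x+w],(800,600),interpolation=cv2.INTER_CUBIC)
    for P in pts:
        u=(proj(r,P)-[x,y]+.5)*k; cv2.drawMarker(im,tuple(int(v) for v in u),(0,0,255),cv2.MARKER_CROSS,12,1)
    cv2.imwrite(name,im)
pts=[t+R@[x,y,-.013] for y in(-.0427,.0427) for x in(-.011,.011)]
crop(S,285,215,80,"pics/s3.png",pts);crop(T,275,200,80,"pics/t3.png",pts);crop(W,190,190,260,"pics/w3.png",pts)
E
```

```text
[0.52360353 0.10396254 0.15228373] [ 8.71784298e-04 -3.80294746e-01  9.24864899e-01 -2.55558206e-04] 7.25 0.08516012599631957
```

View pics/s3.png

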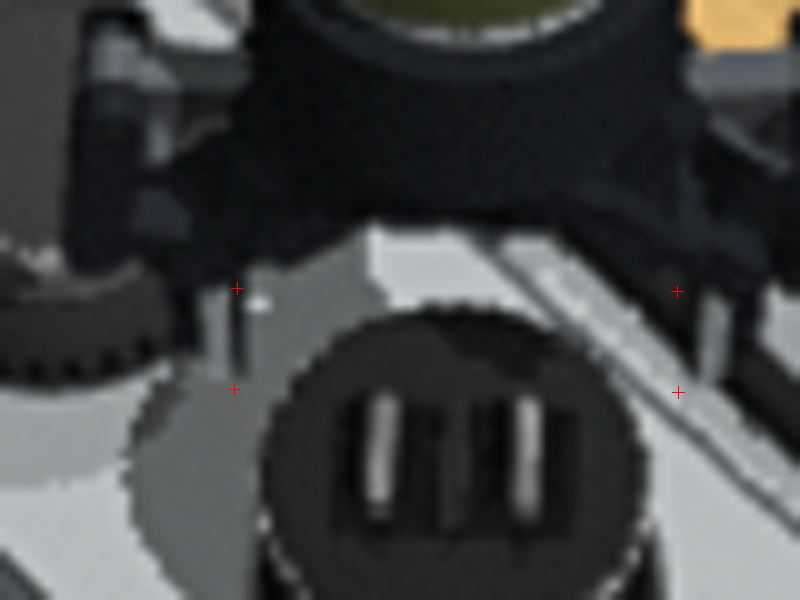

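View pics/t3.png

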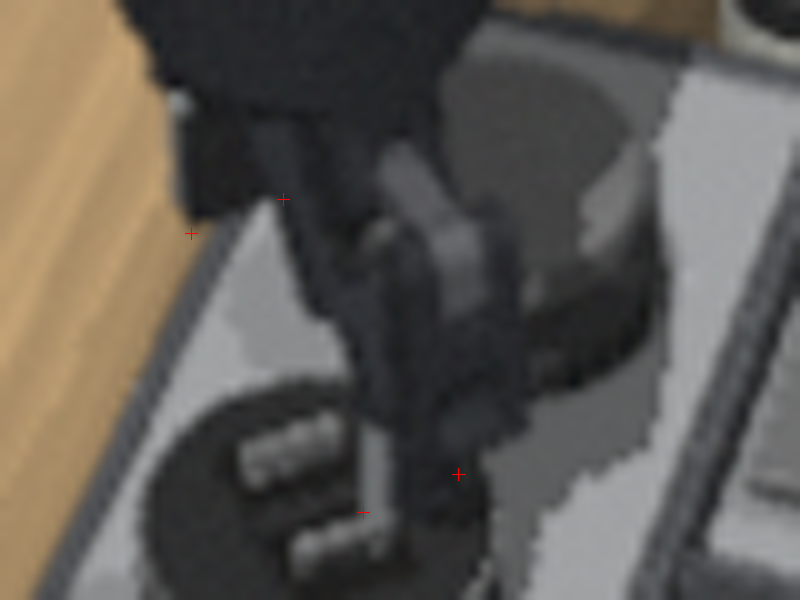

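View pics/w3.png

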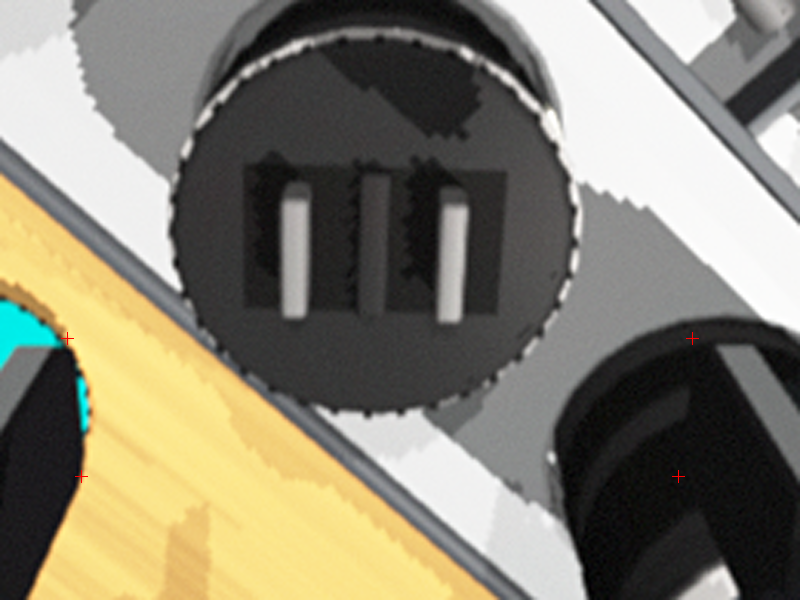

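```bash
python3 - <<'E'
from h import *
W,S,T,s=pickle.load(open("a3.pkl","rb"))
a=np.array([-.3800,.9249,0]);a/=np.linalg.norm(a);R=2*np.outer(a,a)-np.eye(3);t=s["tcp_pos"]
for n,r,p in [("S",S,(330.4,263.4)),("Sc",S,(329.9,264.15)),("T",T,(307,253)),("Tc",T,(305.8,251.3)),("W",W,(190+375/3.077,190+225/3.077)),("Wc",W,(186+375/3.077,190+225/3.077))]:
    P=onz(r,p,.1072);print(n,P,R.T@(P-t))
# buttons at current image
print("btn scene",R.T@(onz(S,(285+452/10,215+455/10),.116)-t),"side",R.T@(onz(T,(275+322/10,200+500/10),.116)-t))
E
```

```text
S [0.52571575 0.10683434 0.1072    ] [-0.00352109  0.00055733  0.04508373]
Sc [0.52763209 0.10731622 0.1072    ] [-0.00522268 -0.00044724  0.04508373]
T [0.52238606 0.1089725  0.1072    ] [-0.00265638  0.00441878  0.04508373]
Tc [0.52647469 0.10531008 0.1072    ] [-0.00298921 -0.00106022  0.04508373]
W [0.5214134  0.10043497 0.1072    ] [ 0.00403753 -0.0009689   0.04508373]
Wc [0.5230719  0.09876158 0.1072    ] [ 0.00403454 -0.00332492  0.04508373]
btn scene [-0.00131554  0.00011755  0.03628373] side [-0.00139817  0.00320011  0.03628373]
```

```bash
python3 -m pendant '[[[0,-0.07,0.9],0,-0.6],[[0,0,0.9],0,-0.15],[[0,0,0.05],0,-0.15],[[0,0,0],0,-0.15],[[0,0,0],0,-0.15],[[0,0,0],0,-0.15]]' 40
python3 - <<'E'
from workcell import env
from h import *
W=env.read_camera("wrist");S=env.read_camera("scene");T=env.read_camera("side");s=env.get_state()
pickle.dump((W,S,T,s),open("a4.pkl","wb"))
print(s["tcp_pos"],s["clock"],s["finger_gap"],s["wrist_force"])
for r,x,y,w,n in [(W,160,150,320,"w4"),(S,285,215,80,"s4"),(T,265,210,80,"t4")]:
    cv2.imwrite(f"pics/{n}.png",cv2.resize(r["color"][y:y+int(w*.75),x:x+w],(800,600),interpolation=cv2.INTER_CUBIC))
E
```

```text
clock: 8.0
tcp_pos: [0.5244, 0.1029, 0.115]
orientation: [0.001, -0.38, 0.925, -0.0]
wrist_force: [-0.7, -1.0, -0.8]
finger_gap: 0.0495
[0.52405739 0.10293982 0.11460275] 8.15 0.04914898666089982 [ 0.40155859 -0.05724086  0.34182645]
```

View pics/w4.png

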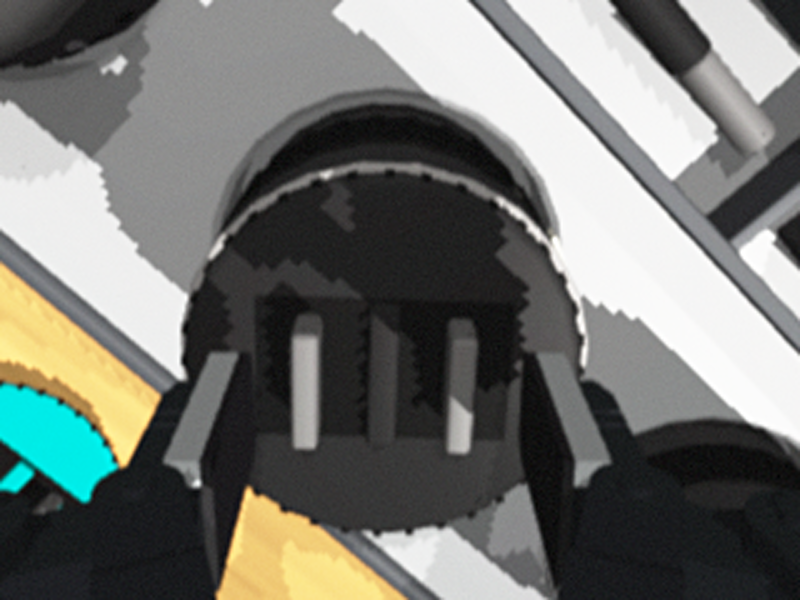

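View pics/s4.png

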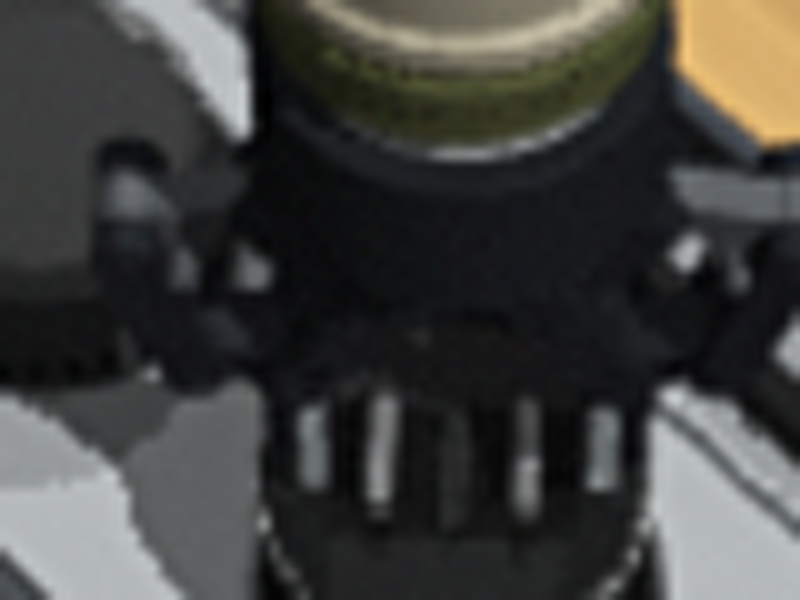

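View pics/t4.png

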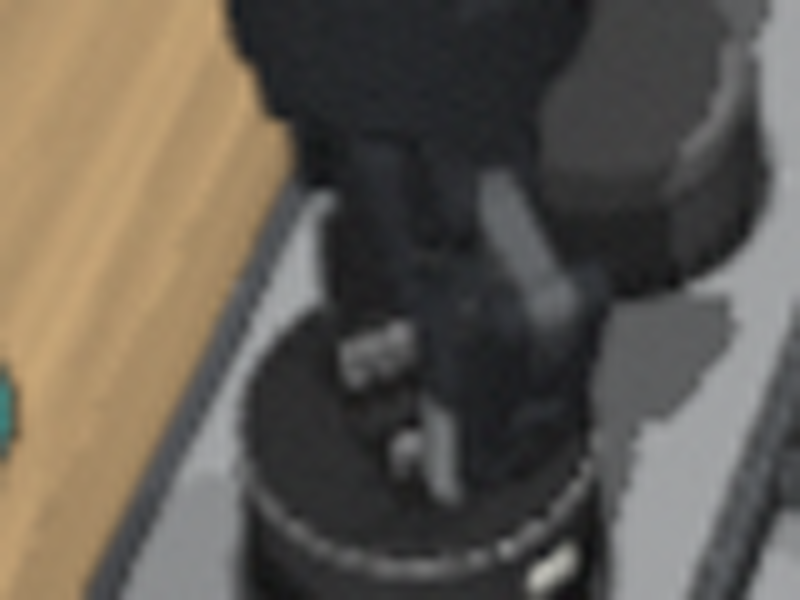

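```bash
python3 - <<'E'
from h import *
from scipy.optimize import least_squares
W,S,T,s=pickle.load(open("a4.pkl","rb"))
a=np.array([-.3800,.9249,0]);a/=np.linalg.norm(a);R=2*np.outer(a,a)-np.eye(3);t=s["tcp_pos"]
for dz in (.004,.0055,.0075,.009):
  print(dz,"W +x tip",proj(W,t+R@[.011,-.0245,-dz]),"-x",proj(W,t+R@[-.011,-.0245,-dz]),"S -x tip",proj(S,t+R@[-.011,-.0245,-dz]))
print("obs W",(160+240*.4,150+352*.4),(160+247*.4,150+490*.4),"S",(285+31.3,215+49))
# relative: offset of buttons vs tips, in each view, image-row only, correcting camera bias by shift
for dz in (.004,.0055,.0075,.009):
  zt=t[2]+dz
  # wrist: mid tip row (352+490)/2 ; button mid row 383 at z .1182
  bw=proj(W,t+R@[0,0,-dz])-np.array([160+388*.4,150+421*.4])
  P=onz(W,np.array([160+383.5*.4,150+383*.4])+bw,.1182)
  bs=proj(S,t+R@[-.011,0,-dz])-np.array([285+45.75,215+49.])
  Q=onz(S,np.array([285+45.4,215+51.8])+bs,.1182)
  print(dz,"wrist xy",R.T@(P-t),"scene near end xy(-12 expected)",R.T@(Q-t))
E
```

```text
0.004 W +x tip [258.95465028 288.78884219] -x [261.25355183 331.5310482 ] S -x tip [317.38077409 263.98104082]
0.0055 W +x tip [258.42686361 290.30449764] -x [260.76929356 333.3689222 ] S -x tip [317.36525697 263.65261436]
0.0075 W +x tip [257.70739858 292.37059962] -x [260.10979422 335.87187723] S -x tip [317.34450318 263.21335138]
0.009 W +x tip [257.15560639 293.95519218] -x [259.60448355 337.78965003] S -x tip [317.3288894  262.88287882]
obs W (256.0, 290.8) (258.8, 346.0) S (316.3, 264)
0.004 wrist xy [ 0.00749862 -0.00081866 -0.00359725] scene near end xy(-12 expected) [-0.01703025 -0.00065494 -0.00359725]
0.0055 wrist xy [ 0.00665303 -0.00082311 -0.00359725] scene near end xy(-12 expected) [-0.01630271 -0.00065918 -0.00359725]
0.0075 wrist xy [ 0.00549627 -0.00082921 -0.00359725] scene near end xy(-12 expected) [-0.01532883 -0.00066486 -0.00359725]
0.009 wrist xy [ 0.0046059  -0.0008339  -0.00359725] scene near end xy(-12 expected) [-0.01459552 -0.00066914 -0.00359725]
```

```bash
python3 -m pendant '[[[0.05,-0.04,0.4],0,-0.15],[[0,0,0],0,0.1],[[0,0,0],0,0.3],[[0,0,0],0,0.5],[[0,0,0],0,0.7],[[0,0,0],0,0.7],[[0,0,0],0,0.7]]' 40
python3 - <<'E'
from workcell import env
from h import *
W=env.read_camera("wrist");S=env.read_camera("scene");T=env.read_camera("side");s=env.get_state()
pickle.dump((W,S,T,s),open("a5.pkl","wb"))
print(s["tcp_pos"],s["clock"],s["finger_gap"],s["wrist_force"],s["ft_torque"])
for r,x,y,w,n in [(W,160,150,320,"w5"),(S,285,215,80,"s5")]:
    cv2.imwrite(f"pics/{n}.png",cv2.resize(r["color"][y:y+int(w*.75),x:x+w],(800,600),interpolation=cv2.INTER_CUBIC))
E
```

```text
clock: 9.02
tcp_pos: [0.5242, 0.1015, 0.1075]
orientation: [0.001, -0.38, 0.925, -0.0]
wrist_force: [-2.6, -1.0, 9.1]
finger_gap: 0.0206
[0.52422927 0.1015005  0.10749176] 9.175 0.02065466033710935 [-1.79569043 -1.35042992  9.20939409] [-0.21122492  0.45650036 -0.12586899]
```

View pics/w5.png

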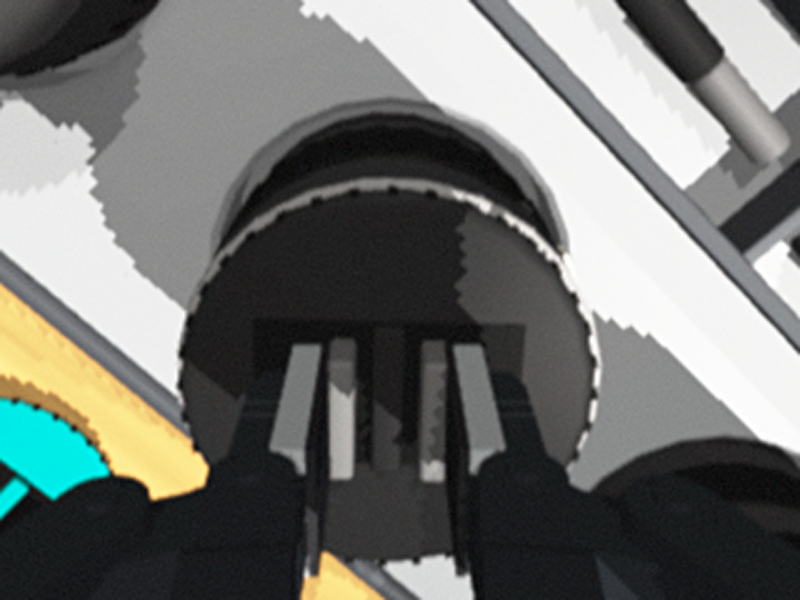

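View pics/s5.png

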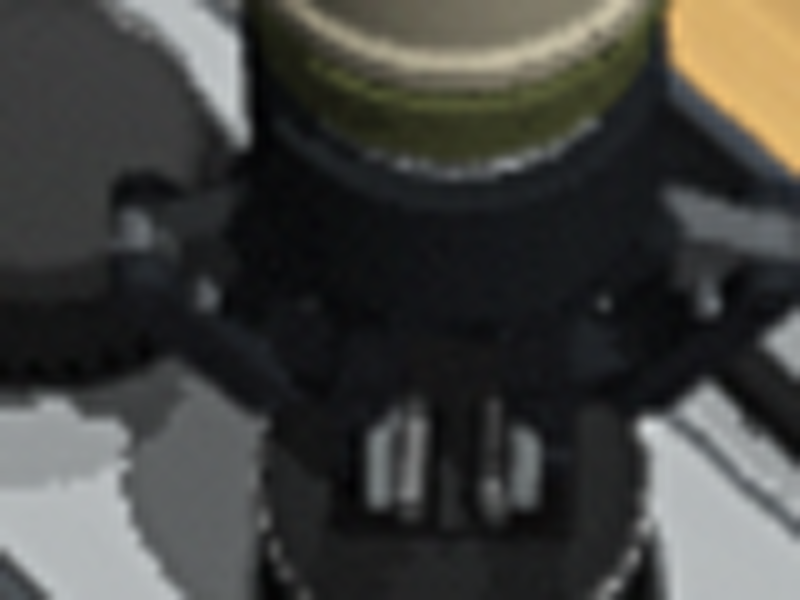

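```bash
python3 -m pendant '[[[0,0,-0.15],0,0.7],[[0,0,-0.25],0,0.7],[[0,0,-0.6],0,0.7],[[0,0,-1],0,0.7],[[0,0,-1],0,0.7],[[0,0,0],0,0.7],[[0,0,0],0,0.7]]' 40
python3 - <<'E'
from workcell import env
from h import *
W=env.read_camera("wrist");S=env.read_camera("scene");T=env.read_camera("side");s=env.get_state()
pickle.dump((W,S,T,s),open("a6.pkl","wb"))
print(s["tcp_pos"],s["orientation"],s["clock"],s["finger_gap"],s["wrist_force"],s["ft_torque"])
for r,x,y,w,n in [(W,0,0,640,"w6"),(S,260,180,160,"s6"),(T,220,170,160,"t6")]:
    cv2.imwrite(f"pics/{n}.png",cv2.resize(r["color"][y:y+int(w*.75),x:x+w],(800,600),interpolation=cv2.INTER_CUBIC))
E
```

```text
clock: 10.05
tcp_pos: [0.5235, 0.1016, 0.1659]
orientation: [-0.0, -0.38, 0.925, 0.0]
wrist_force: [-0.4, -0.3, -1.0]
finger_gap: 0.0206
[0.52308912 0.10157821 0.16536066] [-7.76727868e-04 -3.80357288e-01  9.24839247e-01  3.12315981e-04] 10.2 0.02027973610327181 [ 0.39313985 -0.1393665  -0.36388676] [-0.04259084  0.00097307  0.00064816]
```

View pics/w6.png

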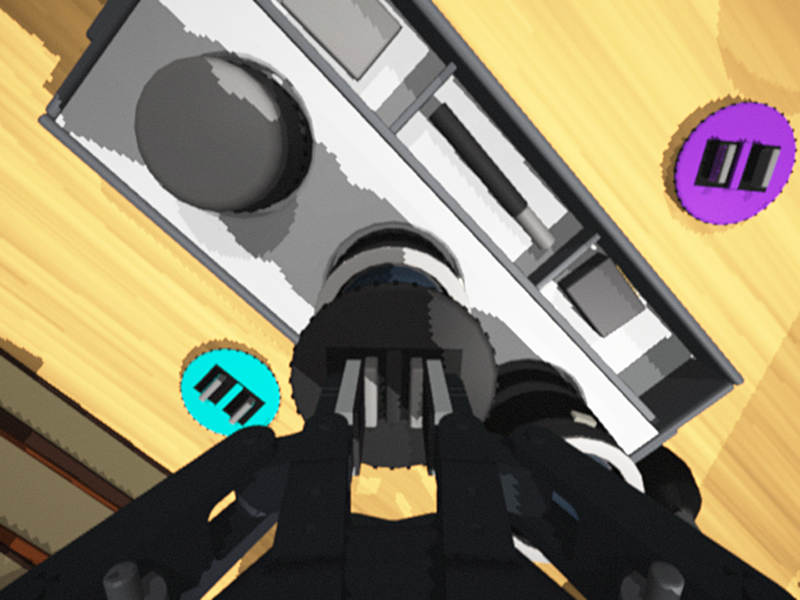

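View pics/s6.png

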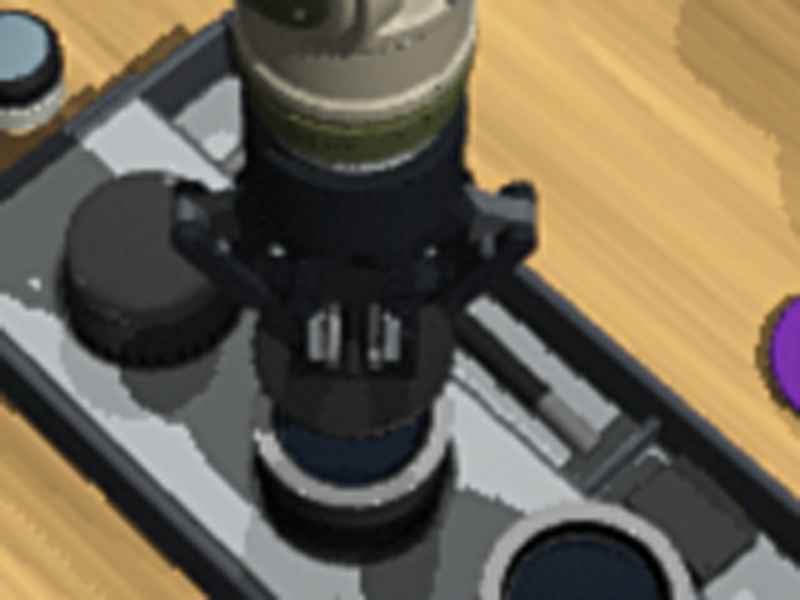

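View pics/t6.png

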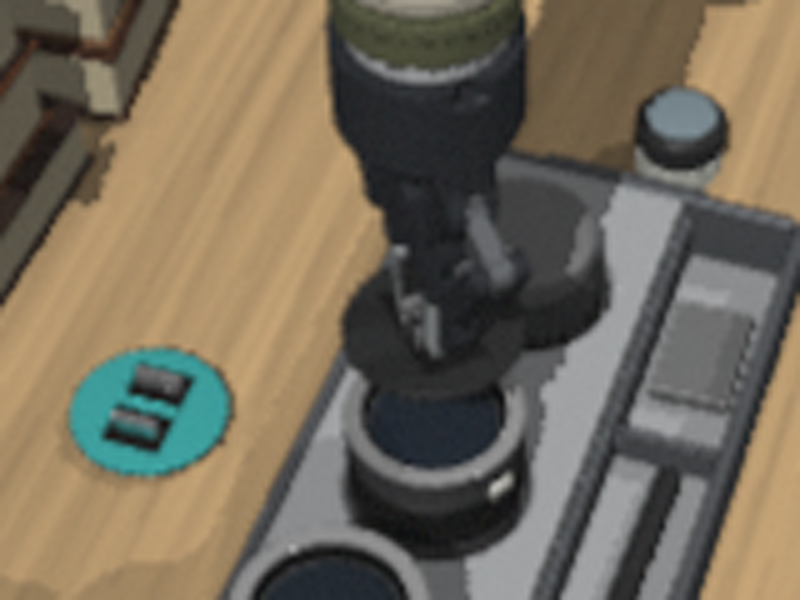

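```bash
python3 -m pendant '[[[-0.75,0.755,0],0,0.7],[[-0.75,0.755,0],0,0.7],[[-0.75,0.755,0],0,0.7],[[-0.75,0.755,0],0,0.7],[[-0.75,0.755,0],0,0.7],[[-0.75,0.755,0],0,0.7],[[0,0,0],0,0.7],[[0,0,0],0,0.7]]' 40
python3 - <<'E'
from workcell import env
from h import *
W=env.read_camera("wrist");S=env.read_camera("scene");T=env.read_camera("side");s=env.get_state()
pickle.dump((W,S,T,s),open("a7.pkl","wb"))
print(s["tcp_pos"],s["orientation"],s["clock"],s["finger_gap"],s["wrist_force"],s["ft_torque"])
for r,x,y,w,n in [(W,0,0,640,"w7"),(S,290,200,160,"s7"),(T,220,200,160,"t7")]:
    cv2.imwrite(f"pics/{n}.png",cv2.resize(r["color"][y:y+int(w*.75),x:x+w],(800,600),interpolation=cv2.INTER_CUBIC))
E
```

```text
clock: 11.2
tcp_pos: [0.5238, 0.2293, 0.1661]
orientation: [-0.0, -0.38, 0.925, -0.0]
wrist_force: [-0.1, -0.5, -1.5]
finger_gap: 0.0206
[0.52397297 0.22882379 0.16632796] [-3.73655181e-05 -3.80032141e-01  9.24973281e-01 -1.18068903e-05] 11.35 0.020253824148868924 [-0.05327628  0.11005251 -0.68451816] [-0.00106277  0.00209766 -0.00529227]
```

View pics/w7.png

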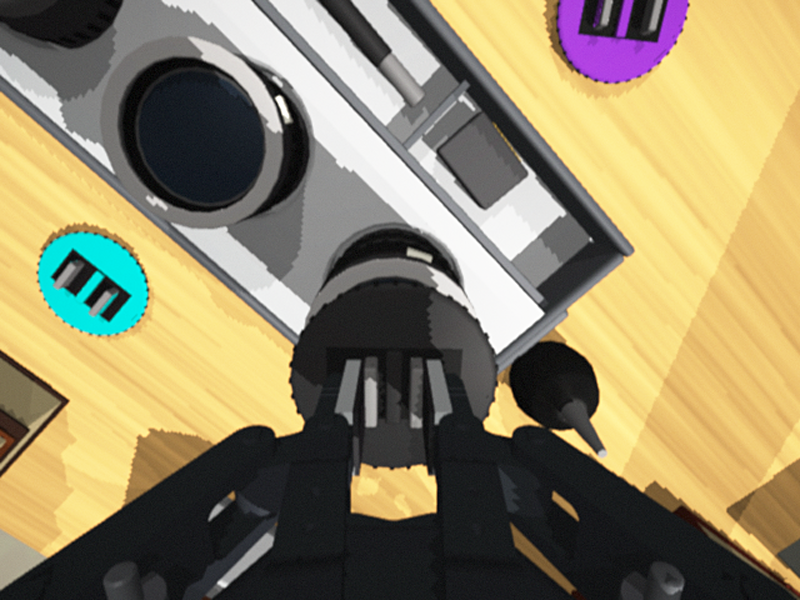

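View pics/s7.png

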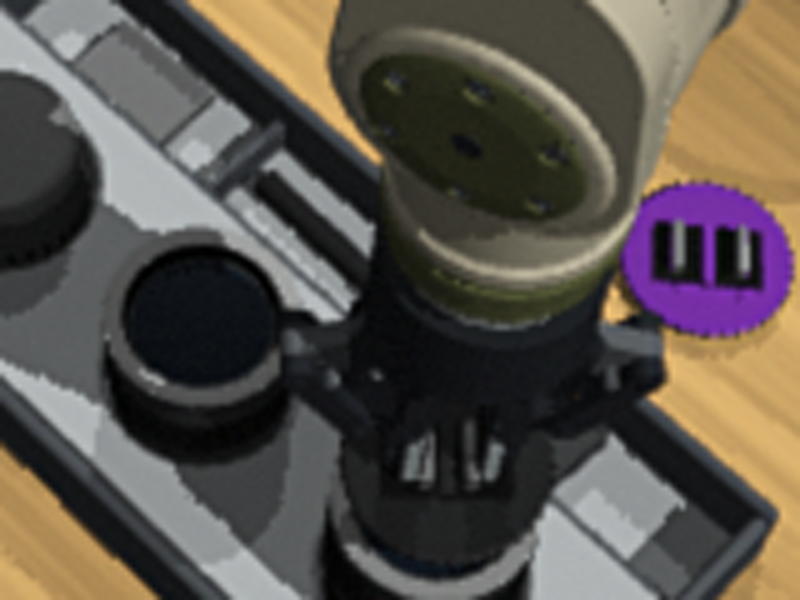

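View pics/t7.png

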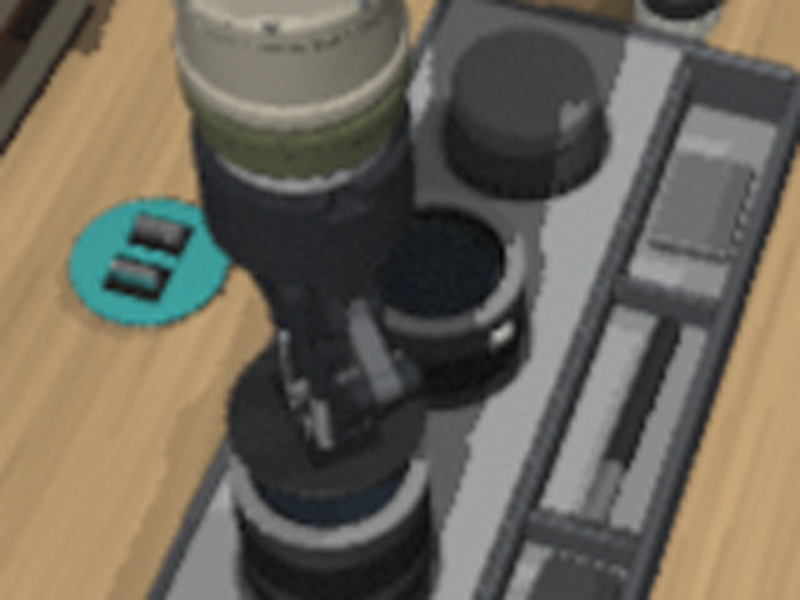

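```bash
python3 -m pendant '[[[0,0,-0.7],0,0.7],[[0,0,-0.6],0,0.7],[[0,0,0],0,0.7],[[0,0,0],0,0.7],[[0,0,0],0,0.7]]' 40
python3 - <<'E'
from workcell import env
from h import *
W=env.read_camera("wrist");s=env.get_state()
pickle.dump((W,s),open("a8.pkl","wb"))
print(s["tcp_pos"],s["orientation"],s["clock"])
W6,S6,T6,s6=pickle.load(open("a6.pkl","rb")); _,S7,T7,_=pickle.load(open("a7.pkl","rb"));D=pickle.load(open("d.pkl","rb"))
a=W["color"][190:310,230:390+0];b=W6["color"][190:310,230:390]
im=np.vstack([cv2.resize(b[:60+0],(800,300),interpolation=cv2.INTER_CUBIC),cv2.resize(a[:60],(800,300),interpolation=cv2.INTER_CUBIC)])
cv2.imwrite("pics/w8.png",im)
A=onz(S7,(329.4,264),.104);B=onz(S7,(377.2,300),.13);print(A,B,B-A,np.linalg.norm(B-A))
E
```

```text
clock: 11.98
tcp_pos: [0.5236, 0.2293, 0.1919]
orientation: [-0.0, -0.38, 0.925, 0.0]
wrist_force: [0.1, -0.4, -2.1]
finger_gap: 0.0205
[0.52366246 0.22927562 0.19186748] [-3.68737058e-04 -3.80385481e-01  9.24827953e-01  7.96164111e-05] 12.025
[0.5270117  0.10525685 0.104     ] [0.52516795 0.23233663 0.13      ] [-0.00184375  0.12707977  0.026     ] 0.12972535477932648
```

View pics/w8.png

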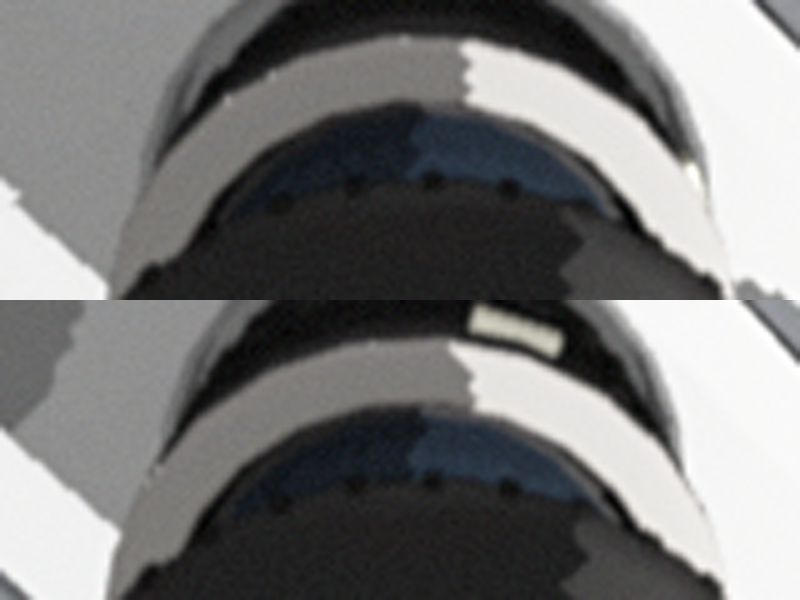

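```bash
python3 - <<'E'
from h import *
W,s=pickle.load(open("a8.pkl","rb"));W6=pickle.load(open("a6.pkl","rb"))[0]
a=cv2.cvtColor(W6["color"],cv2.COLOR_BGR2GRAY);b=cv2.cvtColor(W["color"],cv2.COLOR_BGR2GRAY)
# edge transitions: glass/ring inner edge & ring outer, per row left/right, subpixel
def edges(g,row):
    r=cv2.GaussianBlur(g,(0,0),.7)[row].astype(float)
    d=np.diff(r);out=[]
    for lo,hi,sg in [(250,285,1),(262,300,-1),(335,370,1),(355,390,-1)]:
        k=lo+np.argmax(sg*d[lo:hi]); 
        w=np.clip(sg*d[k-2:k+3],0,None);out.append((w@np.arange(k-2,k+3))/max(w.sum(),1e-9)+.5)
    return np.round(out,1)
for row in range(226,244,3): print(row,edges(a,row),edges(b,row))
def vert(g,c):
    r=cv2.GaussianBlur(g,(0,0),.7)[:,c].astype(float);d=np.diff(r);o=[]
    for lo,hi,sg in [(192,206,1),(204,222,-1)]:
        k=lo+np.argmax(sg*d[lo:hi]);w=np.clip(sg*d[k-2:k+3],0,None);o.append((w@np.arange(k-2,k+3))/w.sum()+.5)
    return np.round(o,1)
for c in range(290,345,8): print(c,vert(a,c),vert(b,c))
E
```

```text
226 [260.9 275.3 352.  369.6] [252.5 274.8 350.9 365.2]
229 [275.9 272.4 354.7 369.6] [275.8 272.3 353.6 366.9]
232 [273.9 270.6 356.9 370. ] [273.3 269.7 355.6 368.8]
235 [273.2 268.8 358.5 354.5] [272.5 268.2 357.6 363.5]
238 [272.5 267.1 361.8 356.9] [273.2 266.7 361.8 356.6]
241 [255.5 264.4 366.3 359.3] [254.5 264.8 366.3 359. ]
290 [200.6 215.4] [201.3 214.9]
298 [198.7 212.2] [198.5 212.5]
306 [196.8 210.4] [197.6 210.6]
314 [196.9 210.5] [197.2 210. ]
322 [197.4 210.8] [198.1 210.8]
330 [199.2 212.7] [200.  213.2]
338 [201.6 215.5] [202.7 216.6]
```

```bash
python3 -m pendant '[[[-0.05,-0.065,0.9],0,0.7],[[0,0,0.9],0,0.7],[[0,0,0.6],0,0.7],[[0,0,0],0,0.7],[[0,0,0],0,0.7],[[0,0,0],0,0.7]]' 40
python3 - <<'E'
from workcell import env
from h import *
W=env.read_camera("wrist");S=env.read_camera("scene");T=env.read_camera("side");s=env.get_state()
pickle.dump((W,S,T,s),open("a9.pkl","wb"))
print(s["tcp_pos"],s["orientation"],s["clock"],s["finger_gap"],s["wrist_force"],s["ft_torque"])
for r,x,y,w,n in [(W,220,210,200,"w9"),(S,330,250,100,"s9"),(T,240,240,100,"t9")]:
    cv2.imwrite(f"pics/{n}.png",cv2.resize(r["color"][y:y+int(w*.75),x:x+w],(800,600),interpolation=cv2.INTER_CUBIC))
E
```

```text
clock: 12.78
tcp_pos: [0.5261, 0.2293, 0.1451]
orientation: [0.001, -0.38, 0.925, -0.0]
wrist_force: [0.1, 0.0, -0.2]
finger_gap: 0.0202
[0.52587921 0.22921959 0.14485083] [ 5.07182743e-04 -3.80375315e-01  9.24832073e-01 -7.30834947e-06] 12.925 0.020280966844180945 [-0.26084     1.08123407 -0.6977447 ] [-0.01033418 -0.05082607  0.03685649]
```

View pics/w9.png

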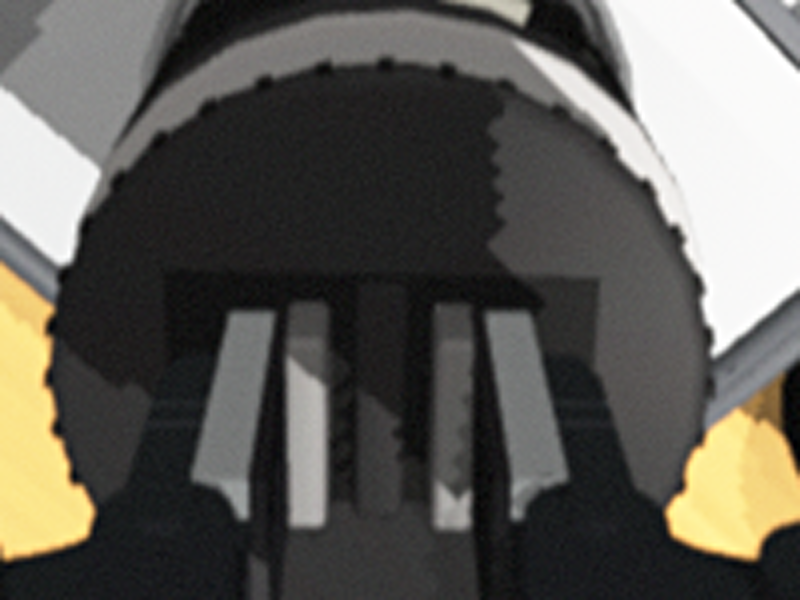

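View pics/s9.png

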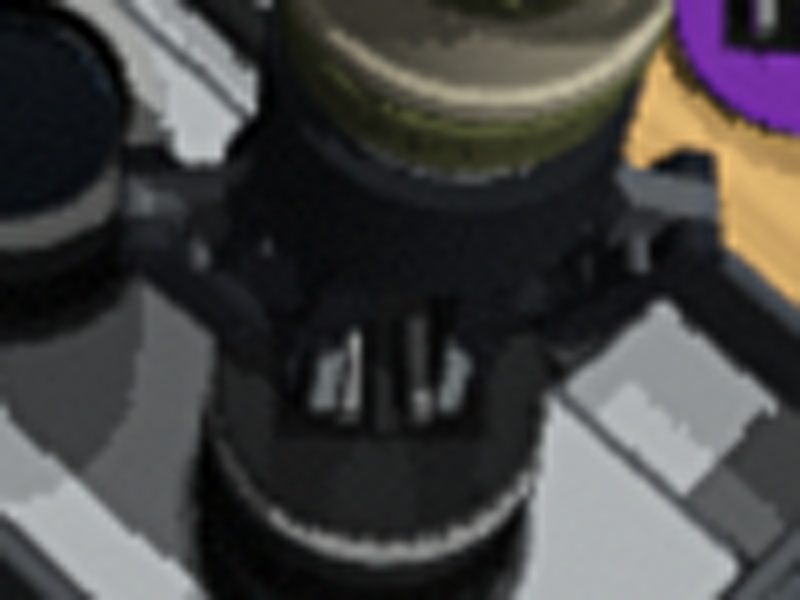

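View pics/t9.png

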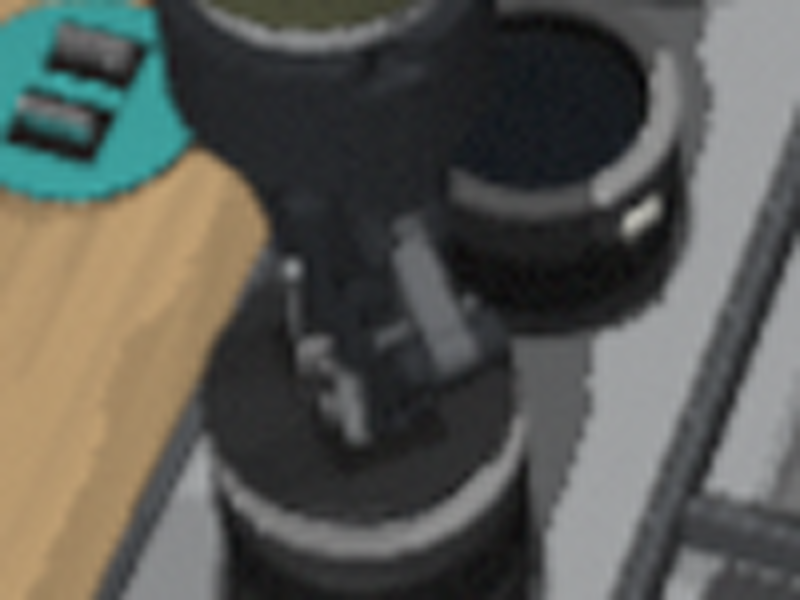

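```bash
python3 - <<'E'
from h import *
W,S,T,s=pickle.load(open("a9.pkl","rb"))
a=np.array([-.3804,.9248,0]);a/=np.linalg.norm(a);R=2*np.outer(a,a)-np.eye(3);t=s["tcp_pos"]
c0=np.array([t[0],t[1],0])
th=np.linspace(0,2*np.pi,721)
def circ(r,c,rad,z): return np.array([proj(r,[c[0]+rad*np.cos(q),c[1]+rad*np.sin(q),z]) for q in th])
def show(r,x,y,w,name,dc):
    k=800/w;im=cv2.resize(r["color"][y:y+int(w*.75),x:x+w],(800,600),interpolation=cv2.INTER_CUBIC)
    for (c,rad,z,col) in [(c0+dc,.0395,.1445,(0,0,255)),(c0+dc,.0395,.1413,(0,128,255)),(c0+dc,.041,.130,(0,255,0)),(c0+dc,.041,.1,(255,255,0))]:
        p=((circ(r,c,rad,z)-[x,y]+.5)*k).astype(int);cv2.polylines(im,[p],True,col,1)
    cv2.imwrite(name,im)
for n,r,args in [("s",S,(330,250,100)),("t",T,(240,240,100)),("w",W,(220,210,200))]:
    show(r,*args,f"pics/{n}9o.png",np.zeros(3))
E
```

```text
(no output)
```

View pics/s9o.png

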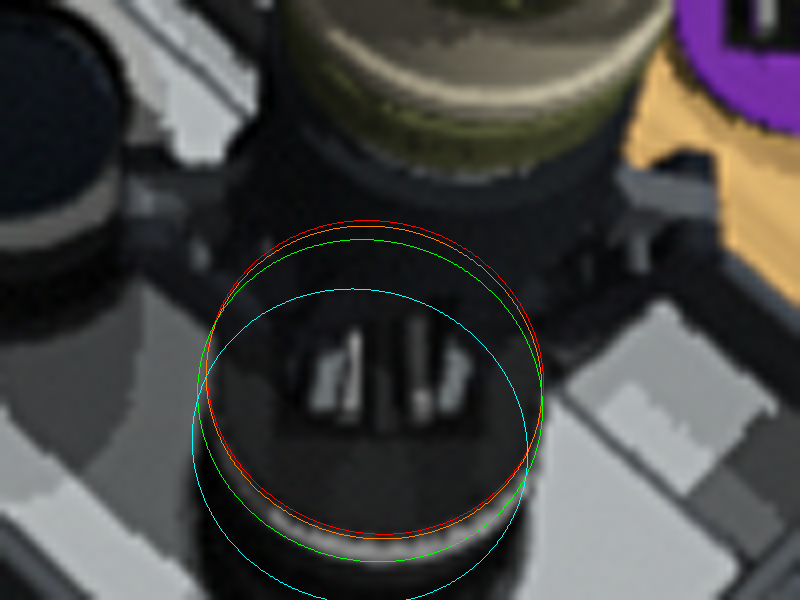

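View pics/t9o.png

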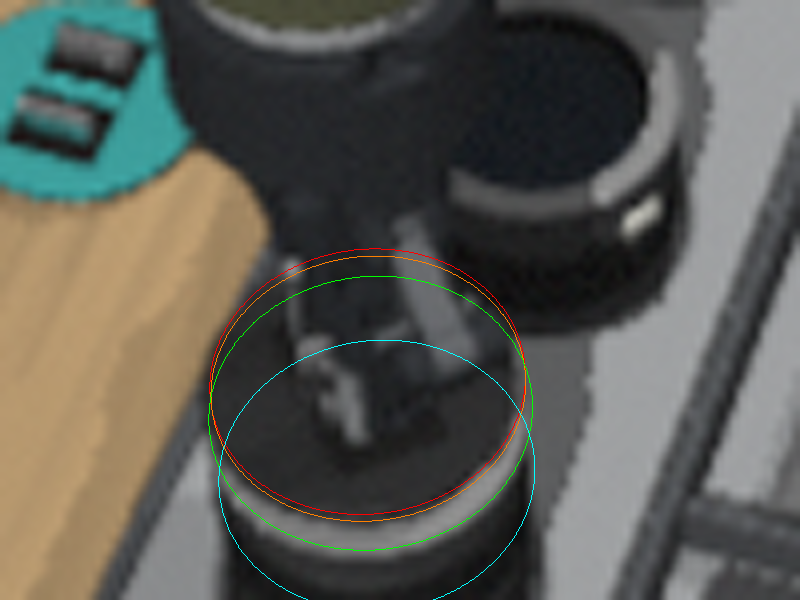

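View pics/w9o.png

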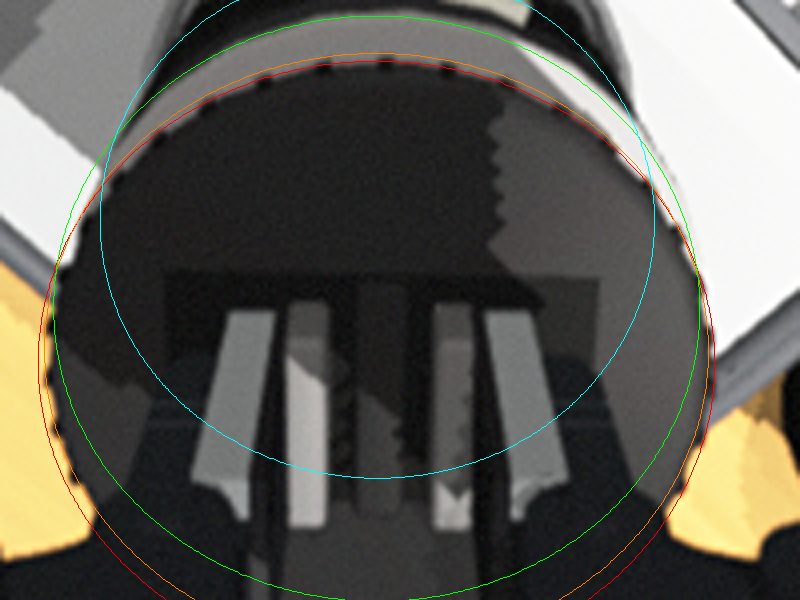

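```bash
python3 - <<'E'
from h import *
from scipy.optimize import least_squares
W,S,T,s=pickle.load(open("a9.pkl","rb"))
a=np.array([-.3804,.9248,0]);a/=np.linalg.norm(a);R=2*np.outer(a,a)-np.eye(3);t=s["tcp_pos"]
g=cv2.GaussianBlur(cv2.cvtColor(W["color"],cv2.COLOR_BGR2GRAY),(0,0),.6).astype(float)
ring=[];cap=[]
for c in range(262,377,3):
    col=g[195:265,c];d=np.diff(col)
    # cap edge: strongest drop to dark below
    k2=np.argmin(d[5:])+5
    k1=np.argmax(d[:k2-1]) if k2>4 else 0
    ring.append((c,195+k1+.5,d[k1]));cap.append((c,195+k2+.5,d[k2]))
ring=np.array(ring);cap=np.array(cap)
print(np.round(ring[:, :],1).tolist());print(np.round(cap,1).tolist())
np.savez("e.npz",ring=ring,cap=cap)
E
```

```text
[[262.0, 231.5, 28.0], [265.0, 229.5, 29.0], [268.0, 227.5, 29.0], [271.0, 225.5, 31.0], [274.0, 223.5, 32.0], [277.0, 221.5, 32.0], [280.0, 219.5, 34.0], [283.0, 218.5, 32.0], [286.0, 217.5, 34.0], [289.0, 216.5, 34.0], [292.0, 215.5, 34.0], [295.0, 214.5, 34.0], [298.0, 213.5, 34.0], [301.0, 213.5, 36.0], [304.0, 213.5, 34.0], [307.0, 212.5, 39.0], [310.0, 212.5, 40.0], [313.0, 212.5, 36.0], [316.0, 212.5, 37.0], [319.0, 212.5, 31.0], [322.0, 212.5, 34.0], [325.0, 212.5, 36.0], [328.0, 213.5, 34.0], [331.0, 201.5, 48.0], [334.0, 202.5, 56.0], [337.0, 203.5, 51.0], [340.0, 204.5, 50.0], [343.0, 205.5, 51.0], [346.0, 206.5, 50.0], [349.0, 208.5, 49.0], [352.0, 220.5, 69.0], [355.0, 221.5, 70.0], [358.0, 223.5, 63.0], [361.0, 224.5, 63.0], [364.0, 226.5, 62.0], [367.0, 229.5, 60.0], [370.0, 231.5, 59.0], [373.0, 234.5, 65.0], [376.0, 237.5, 63.0]]
[[262.0, 242.5, -32.0], [265.0, 240.5, -30.0], [268.0, 238.5, -28.0], [271.0, 234.5, -33.0], [274.0, 234.5, -31.0], [277.0, 233.5, -35.0], [280.0, 232.5, -33.0], [283.0, 230.5, -23.0], [286.0, 228.5, -40.0], [289.0, 228.5, -32.0], [292.0, 228.5, -33.0], [295.0, 227.5, -32.0], [298.0, 225.5, -32.0], [301.0, 225.5, -36.0], [304.0, 225.5, -32.0], [307.0, 225.5, -30.0], [310.0, 225.5, -35.0], [313.0, 225.5, -30.0], [316.0, 223.5, -35.0], [319.0, 224.5, -29.0], [322.0, 225.5, -36.0], [325.0, 225.5, -32.0], [328.0, 226.5, -32.0], [331.0, 209.5, -61.0], [334.0, 210.5, -61.0], [337.0, 210.5, -56.0], [340.0, 211.5, -62.0], [343.0, 212.5, -59.0], [346.0, 214.5, -53.0], [349.0, 215.5, -59.0], [352.0, 224.5, -35.0], [355.0, 227.5, -36.0], [358.0, 230.5, -36.0], [361.0, 233.5, -39.0], [364.0, 236.5, -40.0], [367.0, 238.5, -39.0], [370.0, 243.5, -42.0], [373.0, 245.5, -56.0], [376.0, 250.5, -57.0]]
```

```bash
python3 - <<'E'
from h import *
from scipy.optimize import least_squares
W,S,T,s=pickle.load(open("a9.pkl","rb"));e=np.load("e.npz")
a=np.array([-.3804,.9248,0]);a/=np.linalg.norm(a);R=2*np.outer(a,a)-np.eye(3);t=s["tcp_pos"]
th=np.linspace(0,2*np.pi,1441)
K,V=W["mtx"],W["view"]
def circ(c,rad,z):
    P=np.c_[c[0]+rad*np.cos(th),c[1]+rad*np.sin(th),np.full_like(th,z)];q=(P@V[:3,:3].T+V[:3,3])@K.T;return q[:,:2]/q[:,2:]
def fit(pts,rad,z):
    def f(p):
        c=t+R@[p[0],p[1],0];C=circ(c,rad,z);d=np.linalg.norm(pts[:,None]-C[None],axis=2);i=d.argmin(1)
        n=C[i]-C.mean(0);n/=np.linalg.norm(n,axis=1)[:,None];return ((pts-C[i])*n).sum(1)
    r=least_squares(f,[0,0],loss="soft_l1",diff_step=1e-4,x_scale=1e-3);return r.x*1000,np.sqrt(np.mean(r.fun**2))
ok=(e["ring"][:,0]<330)|(e["ring"][:,0]>350)
rp=e["ring"][ok][:,:2];cp=np.vstack([e["cap"][ok][:,:2],[[232.5,297],[398,297]]])
for dz in (-1,0,1): 
    print("ring",fit(rp,.041,.130+dz*.001),"cap",fit(cp,.0395,t[2]-.0035+.0016+dz*.001))
E
```

```text
ring (array([0.29432871, 1.0592597 ]), np.float64(0.33426995528621495)) cap (array([-0.56344607,  1.07027856]), np.float64(1.8376600621593615))
ring (array([0.51260976, 1.04023709]), np.float64(0.3634505733005228)) cap (array([-0.2737612 ,  1.21714962]), np.float64(1.8133868098483097))
ring (array([0.72929764, 1.01424886]), np.float64(0.39657844085406924)) cap (array([-0.00723396,  1.26000369]), np.float64(1.8277999127986486))
```

```bash
python3 -m pendant '[[[0.02,0,0.2],0,0.7],[[0,0,0.2],0,0.7],[[0,0,0],0,0.7],[[0,0,0],0,0.7]]' 40; python3 -m pendant '[[[0,0,0.1],0,0.7],[[0,0,0.05],0,0.7],[[0,0,0],0,0.7]]' 40
```

```text
clock: 13.42
tcp_pos: [0.5252, 0.2288, 0.1362]
orientation: [-0.0, -0.38, 0.925, 0.0]
wrist_force: [0.5, -0.8, -1.2]
finger_gap: 0.0204
clock: 13.8
tcp_pos: [0.5253, 0.2289, 0.1336]
orientation: [0.0, -0.38, 0.925, -0.0]
wrist_force: [-1.2, -0.5, 1.5]
finger_gap: 0.0203
```

```bash
python3 -m pendant '[[[0,0,0.06],0,0.7],[[0,0,0],0,0.7],[[0,0,0],0,0.7]]' 40
python3 - <<'E'
from workcell import env
from h import *
W=env.read_camera("wrist");S=env.read_camera("scene");T=env.read_camera("side");s=env.get_state()
print(s["tcp_pos"],s["clock"],s["finger_gap"],s["wrist_force"],s["ft_torque"])
A=[cv2.resize(r["color"][y:y+75,x:x+w],(400,300),interpolation=cv2.INTER_CUBIC) for r,x,y,w in [(S,330,250,100),(T,240,240,100)]]
B=cv2.resize(W["color"][180:330,120:520],(800,300),interpolation=cv2.INTER_CUBIC)
cv2.imwrite("pics/m10.png",np.vstack([np.hstack(A),B]))
E
```

```text
clock: 14.18
tcp_pos: [0.5254, 0.2289, 0.1336]
orientation: [0.001, -0.38, 0.925, -0.0]
wrist_force: [-4.2, -0.4, 9.1]
finger_gap: 0.0202
[0.52536248 0.22887057 0.13353759] 14.325 0.020397038593154993 [-2.68762803 -1.05156465  9.23747772] [-0.2522853   0.68995847  0.02304617]
```

View pics/m10.png

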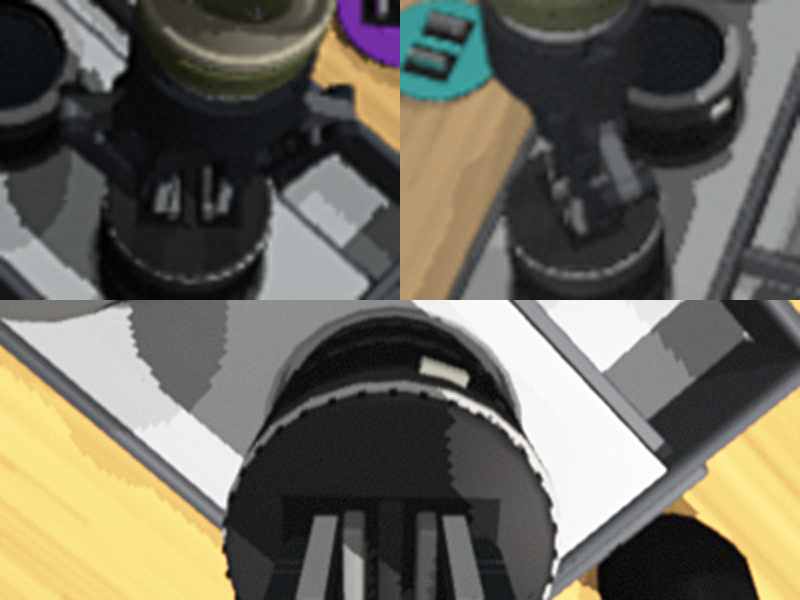

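```bash
python3 -m pendant '[[[0,0,-0.03],0,0.45],[[0,0,0],0,0.3],[[0,0,0],0,0.1],[[0,0,0],0,-0.2],[[0,0,0],0,-0.4],[[0,0,0],0,-0.4]]' 40
python3 - <<'E'
from workcell import env
from h import *
W=env.read_camera("wrist");S=env.read_camera("scene");T=env.read_camera("side");s=env.get_state()
print(s["tcp_pos"],s["clock"],s["finger_gap"],s["wrist_force"],s["ft_torque"])
cv2.imwrite("pics/w11.png",cv2.resize(W["color"][170:350,200:440],(800,600),interpolation=cv2.INTER_CUBIC))
E
```

```text
clock: 15.08
tcp_pos: [0.5252, 0.2288, 0.1326]
orientation: [-0.0, -0.38, 0.925, 0.0]
wrist_force: [0.0, 0.3, -0.2]
finger_gap: 0.0601
[0.52527278 0.22885032 0.13268615] 15.225 0.05993942375949254 [-0.52041209  0.11431337 -0.27637929] [-0.02676036  0.02862127  0.00951341]
```

View pics/w11.png

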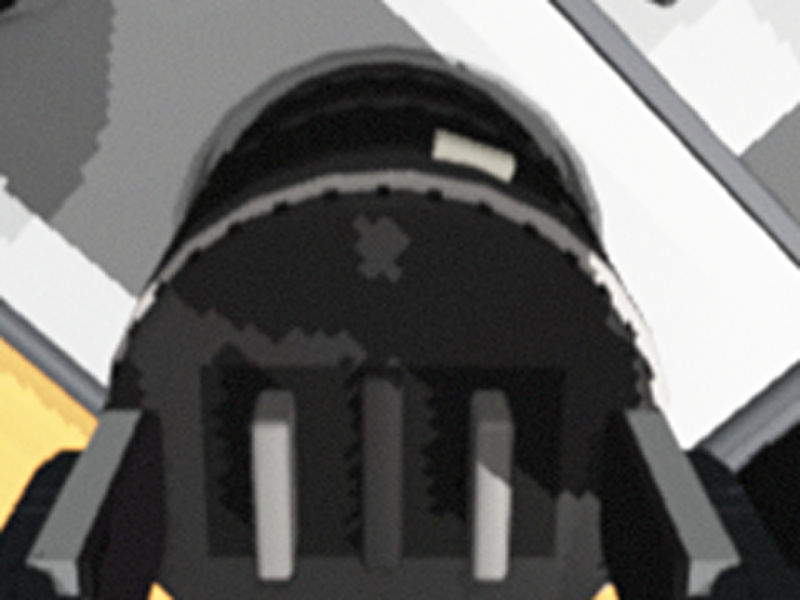

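```bash
python3 -m pendant '[[[0,0,-0.4],0,-0.8],[[0,0,-0.8],0,-1],[[0,0,-1],0,-1],[[0,0,-1],0,-1],[[0,0,-1],0,-1],[[0,0,-1],0,-1],[[0,0,0],0,-1],[[0,0,0],0,-1]]' 40
python3 - <<'E'
from workcell import env
from h import *
W=env.read_camera("wrist");S=env.read_camera("scene");T=env.read_camera("side");s=env.get_state()
print(s["tcp_pos"],s["clock"],s["finger_gap"],s["wrist_force"])
A=[cv2.resize(r["color"][y:y+112,x:x+150],(400,300),interpolation=cv2.INTER_CUBIC) for r,x,y in [(S,290,220),(T,220,200)]]
B=cv2.resize(W["color"][150:330,120:600],(800,300),interpolation=cv2.INTER_CUBIC)
cv2.imwrite("pics/m12.png",np.vstack([np.hstack(A),B])); cv2.imwrite("pics/w12.png",W["color"])
E
```

```text
clock: 16.23
tcp_pos: [0.5252, 0.2288, 0.2366]
orientation: [0.0, -0.38, 0.925, 0.0]
wrist_force: [-0.6, -0.0, -0.6]
finger_gap: 0.0853
[0.52479132 0.22867977 0.23581045] 16.375 0.08556039752547917 [ 0.12127681 -0.28647434 -0.21491369]
```

View pics/m12.png

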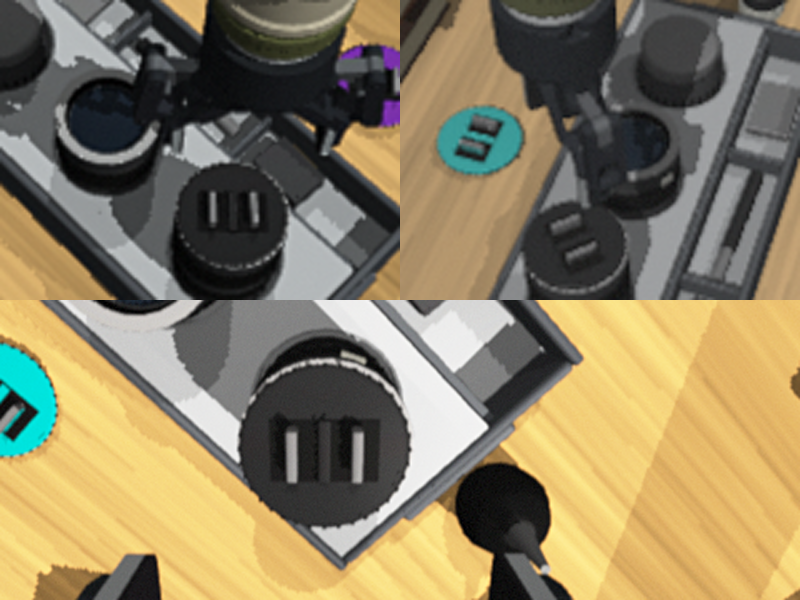

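View pics/w12.png

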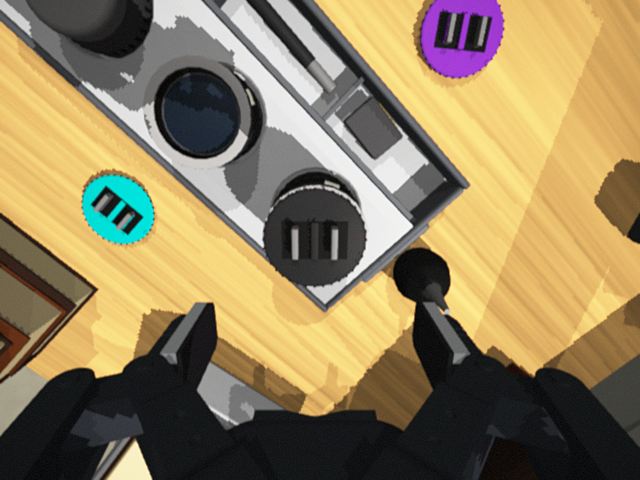

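```bash
python3 -c "
from workcell import env
print(env.hand_in())"
```

```text
the job is handed in; nothing more can be done
None
```

I moved the black pinch cap from the macro lens to the zoom lens and handed the job in at about 16.4 s.

- **Pinch and lift:** Both buttons went home; the fingers read about 20.6 mm, less than the 23 mm expected. The cap then came off the macro lens cleanly.
- **Fit:** Still pinched, the cap dropped into the zoom ring and came to a hard stop. The TCP was then 26.1 mm higher than when I gripped it on the macro lens, against the 26 mm difference between the two rings. It took about 9 N of light pressure.
- **Release:** I opened the fingers slowly and backed off to about 100 mm above the cap, touching nothing.
- **Last pictures:** The cap lies flat on the zoom ring (wrist view, about (315,235)). Both buttons are out again, with the same spacing as at the start, about 0.38 of the flange width. The macro lens is bare. I saw nothing else in or beside the tray displaced. The loupe and card case were not in the final views, but the arm never went near them.

**Checks that disagreed or were missing:**
- The wrist camera placed things up to about 7 mm away from where the scene and side cameras did. I therefore lined up the jaws and the cap by comparing them directly within the pictures.
- The catches under the ring cannot be seen. That they have sprung out is inferred from the button positions, and I did not tug the cap to test it.

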